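# Return the instruments to their inserts in the dental kit tray

### The arm

A 7-joint arm with a two-finger parallel gripper is mounted at the origin on the work surface. World frame = base frame: x ahead of the robot, y to its left, z up, the work surface at z = 0. Lengths are in m, angles in rad, forces in N, time in s.
With the tool pointing down it reaches from about 0.425 to 0.925 m from the base axis. Payload 6.8 kg.
Tool frame: the origin (TCP) lies at the very end of the fingers, on their centre line; the grasp point (between the pads) lies 19 mm behind it; z points along the fingers, x is the direction in which the jaws open and shut, and the axes are right-handed (so a half turn about z gives the same grasp; the last joint's range is limited). The gripper opens to 85 mm and grips with 20 to 120 N. Pads are 22 mm wide; open, the fingers measure 114 mm over their backs; the gripper's body (76 mm by 85 mm) begins 54 mm behind the grasp point. The pads swing forward as they close: fully open they stand 13 mm farther back than shut.
Start: joints at [1.152, 0.477, 0.022, 1.555, -0.011, 1.109, -0.083], TCP at [0.206, -0.643, 0.204] pointing down, gripper open.
Joint ranges: [-2.96, 2.96], [-0.34, 2.1], [-1.41, 1.46], [0.24, 2.44], [-1.37, 4.51], [0.17, 1.92], [-2.96, 2.96]. Speed limits (rad/s): [2.39, 2.39, 3.14, 3.14, 3.14, 3.14, 3.14].

### API

Orientations are given as a unit quaternion [w, x, y, z].
In Python, from station import get_obs, read_camera, calibration, hand_in, recognise, outline_of, place_of gives the robot as it stands.
- The arm moves only by the tool move_arm, never from a script. Its argument "steps" is a list of rows, each an object with "fingers": the finger opening in mm, from 0 to 85.4; "translation": the shift along the world's x, y, z in mm, a list of three; "turn": the turn about the world's z in rad. In form: [{"fingers": fingers, "translation": [dx, dy, dz], "turn": turn}, ...]. A call has 1 to 10 rows; each row shifts and turns the commanded pose from where the row before left it; what a row does not reach is not made up. A row lasts 1/8 s, in which the tool goes at most 62.5 mm and 10.7 degrees, less where a joint would pass 70% of its speed; a pose out of reach is approached as far as the arm can. A call with a gripper value outside its range is refused whole. The fingers move at their own pace and stop on an object; "newtons" is the grip in N (left out, the last holds). Time passes only in rows, so rows that do not move let the fingers close. It gives the time, the measured TCP pose, the force and the opening at its end, in the units of the state.
- get_obs(): the state, without advancing time (a new reading comes with each control period).
- read_camera(name): name is "side" or "top" or "wrist"; returns the picture (384x512x3 uint8, blue, green, red); there is no depth.
- calibration(name): a dict with "camera_matrix" (3x3 intrinsics, pixels), "rvec" (rotation vector, rad) and "tvec" (3), from world to camera coordinates, as OpenCV has them. Camera axes: x right, y down, z forward; pixel columns grow to the right and rows downward; lengths in m; the calibration is good to about 2 mm. The wrist camera is an equidistant fisheye: a pixel r from the principal point sees the ray r / f radians off the axis. A picture is of the moment at which its call begins: read the wrist's pose just before it. calibration takes no time and is no camera call; for the wrist camera it gives the pose at the moment of the call.
- hand_in(): hands the job in, once; it reports no verdict.
Trained networks look in the newest picture that a camera, given by its name, has taken for a name from the list of things; names that differ only in an ending like _2 or _b are one class to them, and where a whole thing is asked for, a point or a joint stands for the part that bears it (a point fixed in the world has none). Each returns a list of dicts, best first, with "conf" (0 to 1); they miss things now and then, are a little off and sometimes report something else, mostly with a low value. They report only what shows in the picture. A call takes as long as a camera call. They do not tell look-alikes from the thing itself.
- recognise(camera, name): "xy" ([column, row] in pixels, amid what is visible of it).
- outline_of(camera, name): "mask" (384x512 bool, what is visible of it) and "xy" ([column, row] in pixels, amid what is visible of it).
- place_of(camera, name): "xy" ([column, row] in pixels: a listed point, or the origin of a listed thing).
The state is a dict: "t": time; "q": joint angles; "joint_vel": joint speeds; "joint_torque": joint torques, N m; "eef_pos": TCP position; "tool_rot": TCP orientation; "contact_force": force on the tool from outside, world axes, zero at the start; "torque": the same for the moment, N m; "gripper_width": opening from 0.0 (shut) to 1.0 (fully open).
Only numpy, scipy, OpenCV 4.12 (cv2) and the standard library are available. Lean on these libraries where they do the work, as an engineer would, in place of code of your own. Each camera call takes 0.05 s, during which the arm holds its last target.

### The job

Put the four instruments lying on the bench (pliers, crown gauge, sliding caliper and capsule gun) back into the kit tray, each flat and fully down in the insert whose cut-out has its outline. The caliper's cut-out is a friction fit: push it down between its rubber pads until it lies on the floor of the cut-out. Leave the paper cup standing and the cup and the dental arch cast where they are.

Things in the scene. Friction and masses are not known exactly. Their poses are not given: they have to be found in the camera images.
- pliers: Steel orthodontic pliers lying flat, 121 mm long: box joint 26 x 16 mm, 10 mm high (11 mm with its rivet), slim tapering beaks to +x (to x = 55 mm), two round 9 mm handles spreading to -x (to x = -66 mm, 37 mm wide over both). About 110 g. Origin: underside, under the joint, best gripped there (16 mm wide along y). z up.
- crown_gauge: Flat steel crown-thickness gauge, 116 mm long: two arms 5 mm thick crossing at a flat-sided hub 26 x 15 mm, 7 mm high (9 mm with its screw); to +x the arms form a closed bow 36 mm wide (to x = 55 mm), to -x they spread straight to 39 mm (to x = -61 mm) with a scale plate between. About 50 g. Origin: underside, under the hub, best gripped there (15 mm wide along y). z up.
- sliding_caliper: Small steel sliding caliper lying flat: straight beam along x from -60 to 58 mm, 14 mm wide along y, 6 mm thick; near the +x end (x = 32 to 58 mm) a slide 10 mm high and two pointed jaws reaching to y = -34 mm. About 70 g. Origin: underside, on the beam's centre line; grip the plain beam between x = -25 and 25 mm (14 mm wide along y). z up.
- capsule_gun: White and grey plastic capsule dispenser, pistol shaped, lying on its side, 18 mm thick: barrel along x from -42 to 54 mm, 18 mm wide along y; at the back a handle and trigger slant off towards -x and -y (to x = -65, y = -38 mm). About 80 g. Origin: underside of the barrel, to be gripped there (18 mm wide along y, clear from x = -13 to 40 mm). z up.
- insert_pliers: Grey insert, fixed, 146 x 92 x 18 mm high, one of four in a shallow tray. Origin: centre of underside, z up. Black-floored cut-out in the pliers' outline, floor 8 mm above the origin; sloped walls leave 3 mm all round at the floor, 9 mm at the top. A finger channel as deep, 44 mm wide, crosses it along y at x = 0. Home: pliers' origin at (0, 0, 8 mm) here, axes along the insert's, beaks to +x.
- insert_gauge: Fixed insert of the same make as the pliers insert (size, depth, slopes, channel, origin), its cut-out shaped like the crown gauge. Home: the crown gauge's origin at (0, 0, 8 mm) here, its x, y, z axes along the insert's; bow to +x.
- insert_caliper: Like the pliers insert, cut-out shaped like the sliding caliper. Home: caliper's origin at (0, 0, 8 mm) here, axes along the insert's, jaws at +x pointing to -y. Four sprung black rubber pads with sloping tops (x about -34 and 25 mm) pinch the beam: merely laid in it stays about 4 mm too high; a push of some 5 to 10 N down, held in the fingers or from above near its origin, takes it home, where it stays.
- insert_gun: Fixed insert of the same make as the pliers insert (size, depth, slopes, channel, origin), its cut-out shaped like the capsule gun. Home: the capsule gun's origin at (0, 0, 8 mm) here, its x, y, z axes along the insert's; nose to +x, handle to -x and -y.
- cup: Small empty paper cup standing among the instruments, 62 mm high, 60 mm across the rim, 30 g. Origin: centre of its underside, z up. A bystander: must stay standing where it is.
- arch_cast: Horseshoe-shaped brown dental cast with white teeth, about 60 x 65 mm and 29 mm high, 150 g, lying beyond the instruments. Origin: underside, middle of the horseshoe. A bystander: must stay where it is.
Not all that is in view belongs to the job. What is shaped like the sliding_caliper but brown is not meant.

How it is judged:
At the end, for the whole second after the job is handed in: Each instrument lies in its own insert, origin within 8 mm sideways and 2.5 mm above its home place on the cut-out's floor, long axis within 0.15 rad, level within 0.1 rad, at rest; the cup stands (within 0.2 rad), cup and cast each within 30 mm of where they began (horizontal distance between pliers and insert_pliers below 0.008 m and z of pliers in the frame of insert_pliers between 0.005 and 0.0105 m and angle between the x axis of pliers and the x axis of insert_pliers, either way round below 0.15 rad and angle between each of pliers, crown_gauge, sliding_caliper, capsule_gun's own z axis and vertical below 0.1 rad and linear speed of each of pliers, crown_gauge, sliding_caliper, capsule_gun below 0.02 m/s and horizontal distance between crown_gauge and insert_gauge below 0.008 m and z of crown_gauge in the frame of insert_gauge between 0.005 and 0.0105 m and angle between the x axis of crown_gauge and the x axis of insert_gauge, either way round below 0.15 rad and horizontal distance between sliding_caliper and insert_caliper below 0.008 m and z of sliding_caliper in the frame of insert_caliper between 0.005 and 0.0105 m and angle between the x axis of sliding_caliper and the x axis of insert_caliper, either way round below 0.15 rad and horizontal distance between capsule_gun and insert_gun below 0.008 m and z of capsule_gun in the frame of insert_gun between 0.005 and 0.0105 m and angle between the x axis of capsule_gun and the x axis of insert_gun, either way round below 0.15 rad and angle between cup's own z axis and vertical below 0.2 rad and distance of each of cup, arch_cast from where it was at the start of the episode below 0.03 m); the robot touches nothing.
It fails at once if the paper cup is knocked over or pushed more than 30 mm (angle between cup's own z axis and vertical above 0.5 rad or distance of cup from where it was at the start of the episode above 0.03 m).
It fails at once if the arch cast is pushed more than 30 mm (distance of arch_cast from where it was at the start of the episode above 0.03 m).
It also fails if it takes over 125 s, if anything falls off the work surface, if the arm or the gripper's body presses on something with over 40 N, if the wrist force passes 120 N, or if a joint passes its speed limit or range.

## Working session

There is one attempt and no reset: what is moved stays moved. The work goes in short steps, Python scripts to look and compute and a tool call to move; the robot and the scene stay as the last step left them, time stands still between calls to the robot, and variables do not carry over. Pictures are saved under pics/ and viewed, and the job is handed in when it is done.

Besides the shell and the picture viewer there is one more tool, called after "Emit:" by a JSON object that holds its "fn" and its "kwargs". move_arm: Moves the arm, as the interface text tells. Its arguments: {"type":"object","properties":{"steps":{"type":"array"},"newtons":{"type":"number"}},"required":["steps"]}

```bash
ls; mkdir -p pics; python3 - <<'E'
from station import *
import cv2
print(get_obs())
for c in ("top","side","wrist"):
    im=read_camera(c); cv2.imwrite(f"pics/{c}0.png",im); print(c,calibration(c))
E
```

```text
pics
{'t': 0.0, 'q': array([ 1.15188536,  0.47781486,  0.02232615,  1.55649881, -0.01150954,
        1.10928841, -0.08309237]), 'joint_vel': array([ 3.60301234e-04,  4.18569052e-04,  1.14414276e-03, -5.19371044e-04,
        6.98598393e-04, -2.49433197e-04,  1.86562776e-05]), 'joint_torque': array([ 4.67175892e-05, -5.96448183e+01,  1.60749178e+00, -2.81196660e+01,
        1.22949597e-02,  9.08097922e-03, -1.19011710e-05]), 'eef_pos': array([ 0.20622267, -0.64202539,  0.20289561]), 'tool_rot': array([-5.01961150e-04,  8.08042232e-01, -5.89123813e-01, -7.95679109e-04]), 'contact_force': array([ 0.44426686, -0.08805575, -0.96801062]), 'torque': array([0.01998092, 0.00438527, 0.01173459]), 'gripper_width': 1.000968428609707}
top {'camera_matrix': array([[492.09266783,   0.        , 258.66575214],
       [  0.        , 492.09266783, 187.49697223],
       [  0.        ,   0.        ,   1.        ]]), 'rvec': array([ 2.16515016, -2.16264925,  0.09623307]), 'tvec': array([-0.00834818,  0.47746238,  1.18521142])}
side {'camera_matrix': array([[393.21519386,   0.        , 262.8434937 ],
       [  0.        , 393.21519386, 188.91498281],
       [  0.        ,   0.        ,   1.        ]]), 'rvec': array([ 0.8483502 , -2.41421078,  1.23298745]), 'tvec': array([0.36071533, 0.21170683, 0.78853196])}
wrist {'camera_matrix': array([[297.31863964,   0.        , 254.79863649],
       [  0.        , 297.31863964, 190.12239467],
       [  0.        ,   0.        ,   1.        ]]), 'rvec': array([-2.35655223,  1.71727141,  0.23343714]), 'tvec': array([-0.67424785, -0.03456607,  0.37732862])}
```

```bash
python3 - <<'E'
import cv2
for c in ("top","side","wrist"):
    cv2.imwrite(f"pics/{c}0b.png",cv2.resize(cv2.imread(f"pics/{c}0.png"),(800,600),interpolation=cv2.INTER_CUBIC))
E
```

```text
(no output)
```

View pics/top0b.png

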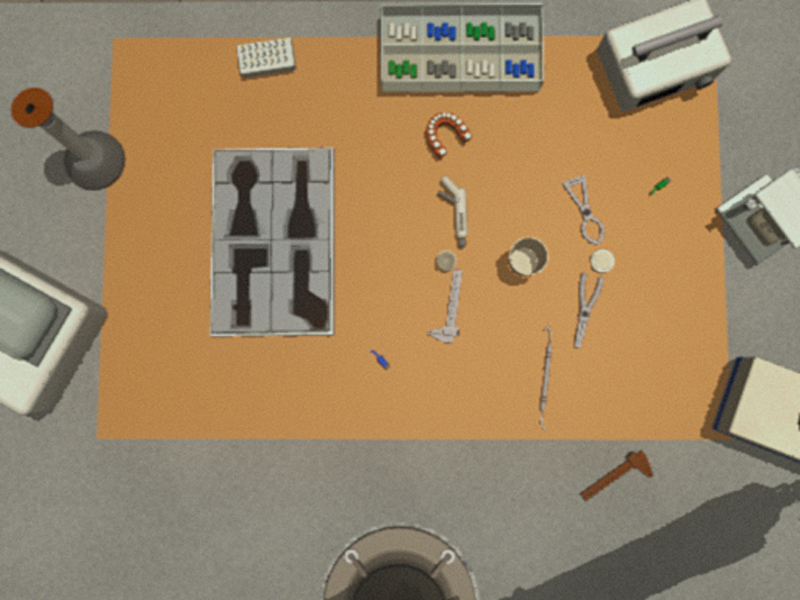

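View pics/side0b.png

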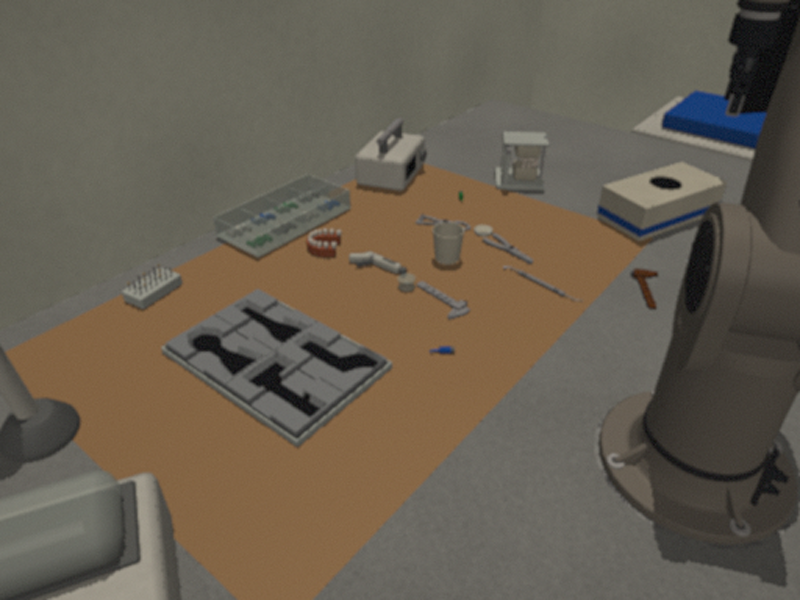

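View pics/wrist0b.png

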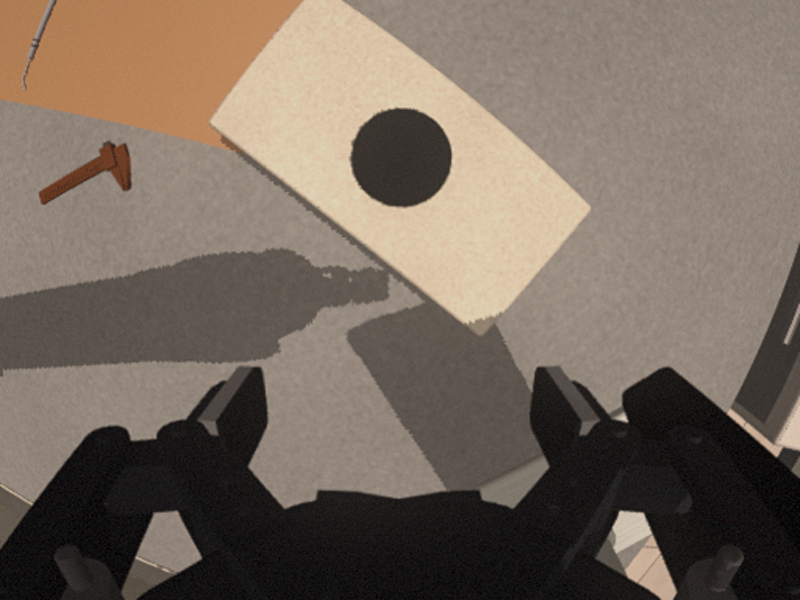

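```bash
cat > h.py <<'E'
from station import *
import numpy as np, cv2
def ray(cam,uv,cal=None):
    c=cal or calibration(cam); K=c["camera_matrix"]; R=cv2.Rodrigues(c["rvec"])[0]; t=c["tvec"].ravel()
    u,v=(uv[0]-K[0,2])/K[0,0],(uv[1]-K[1,2])/K[1,1]
    if cam=="wrist":
        r=np.hypot(u,v); s=np.sin(r)/r if r>1e-9 else 1; d=np.array([u*s,v*s,np.cos(r)])
    else: d=np.array([u,v,1.])
    return -R.T@t, R.T@d
def unproj(cam,uv,z,cal=None):
    o,d=ray(cam,uv,cal); return o+d*(z-o[2])/d[2]
def proj(cam,P,cal=None):
    c=cal or calibration(cam); K=c["camera_matrix"]; R=cv2.Rodrigues(c["rvec"])[0]; t=c["tvec"].ravel()
    p=np.atleast_2d(P)@R.T+t
    if cam=="wrist":
        rr=np.hypot(p[:,0],p[:,1]); th=np.arctan2(rr,p[:,2]); s=th/np.maximum(rr,1e-9)
        return np.c_[p[:,0]*s*K[0,0]+K[0,2],p[:,1]*s*K[1,1]+K[1,2]]
    return np.c_[p[:,0]/p[:,2]*K[0,0]+K[0,2],p[:,1]/p[:,2]*K[1,1]+K[1,2]]
E
python3 - <<'E'
from h import *
read_camera("top")
for n,z in dict(pliers=0,crown_gauge=0,sliding_caliper=0,capsule_gun=0,insert_pliers=0,insert_gauge=0,insert_caliper=0,insert_gun=0,cup=0,arch_cast=0).items():
    for f in (place_of,outline_of):
        for d in f("top",n)[:3]:
            s=f"{n} {f.__name__} {d['conf']:.2f} {np.round(d['xy'],1)} {np.round(unproj('top',d['xy'],z)[:2],4)}"
            if 'mask' in d:
                ys,xs=np.nonzero(d['mask']); P=np.array([unproj('top',(x,y),z+.005)[:2] for x,y in zip(xs,ys)])
                m=P.mean(0); w,v=np.linalg.eigh(np.cov((P-m).T)); a=v[:,1]; pr=(P-m)@a
                s+=f" n{len(P)} mean{m.round(4)} ang{np.arctan2(a[1],a[0]):.3f} ext{pr.min():.3f},{pr.max():.3f}"
            print(s)
im=cv2.imread("pics/top0.png")
cv2.imwrite("pics/top_crop.png",cv2.resize(im[95:285,255:425],None,fx=3.1,fy=3.1,interpolation=cv2.INTER_CUBIC))
cv2.imwrite("pics/top_tray.png",cv2.resize(im[90:220,130:220],None,fx=4.5,fy=4.5,interpolation=cv2.INTER_CUBIC))
E
```

```text
pliers call 0.61 [373.2 202.5] [ 0.4425 -0.293 ]
pliers call 0.88 [370.5 197.4] [ 0.4552 -0.2866] n291 mean[ 0.457  -0.2951] ang2.897 ext-0.053,0.063
crown_gauge call 0.51 [371.6 136.8] [ 0.6088 -0.2926]
crown_gauge call 0.78 [369.9 129.5] [ 0.6275 -0.2887] n216 mean[ 0.6273 -0.295 ] ang-2.862 ext-0.043,0.069
crown_gauge call 0.65 [155.9 178.3] [0.503  0.2513] n2132 mean[0.4924 0.2528] ang-3.140 ext-0.074,0.074
sliding_caliper call 0.78 [289.4 198.2] [ 0.4531 -0.0844]
sliding_caliper call 0.72 [393.3 305.8] [ 0.1901 -0.3364]
sliding_caliper call 0.90 [399.  302.4] [ 0.1982 -0.3505] n357 mean[ 0.1981 -0.342 ] ang2.084 ext-0.048,0.067
sliding_caliper call 0.71 [291.4 204.8] [ 0.4365 -0.0893] n376 mean[ 0.4497 -0.0799] ang2.924 ext-0.070,0.049
sliding_caliper call 0.30 [191.  121.7] [0.6481 0.165 ] n2102 mean[0.6407 0.1614] ang-3.128 ext-0.074,0.074
capsule_gun call 0.87 [294.4 134. ] [ 0.6161 -0.0978]
capsule_gun call 0.63 [293.3 126.5] [ 0.6355 -0.0951] n375 mean[ 0.618 -0.091] ang-2.902 ext-0.052,0.062
insert_pliers call 0.84 [193.8 124.2] [0.6417 0.1578]
insert_pliers call 0.67 [192
[... 247 characters left out ...]
per call 0.57 [157.9 179.3] [0.5005 0.2462]
insert_caliper call 0.91 [156.2 177.4] [0.5053 0.2506] n2172 mean[0.4914 0.2527] ang-3.121 ext-0.074,0.073
insert_gun call 0.90 [196.4 181.5] [0.495 0.149]
insert_gun call 0.77 [192.6 181.7] [0.4945 0.1586] n2184 mean[0.4928 0.1599] ang-3.118 ext-0.074,0.073
cup call 0.89 [334.3 165.8] [ 0.5348 -0.1975]
cup call 0.37 [292.5 135.1] [ 0.6133 -0.0929]
cup call 0.92 [339.5 164.1] [ 0.5391 -0.2106] n478 mean[ 0.538  -0.2053] ang2.317 ext-0.032,0.033
arch_cast call 0.76 [283.9  86.3] [ 0.7402 -0.0716]
arch_cast call 0.39 [373.2 201.8] [ 0.4442 -0.293 ]
arch_cast call 0.92 [280.6  81.9] [ 0.7517 -0.0632] n416 mean[ 0.7458 -0.0732] ang2.053 ext-0.035,0.035
```

View pics/top_crop.png

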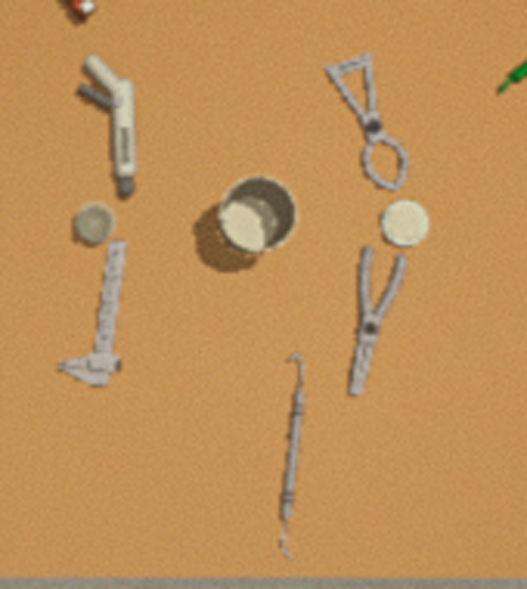

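View pics/top_tray.png

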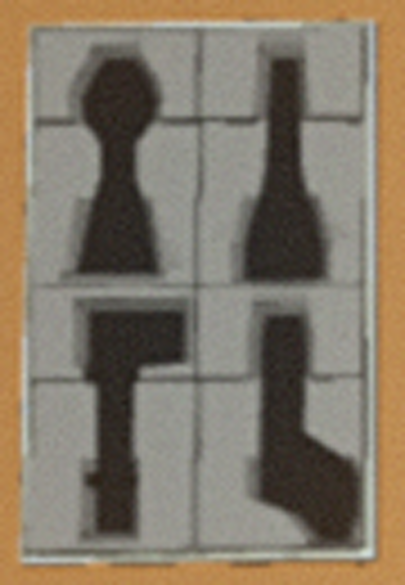

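```bash
python3 - <<'E'
from h import *
from scipy.spatial.transform import Rotation as Ro
o=get_obs(); w=o['tool_rot']; R=Ro.from_quat([w[1],w[2],w[3],w[0]]).as_matrix()
print(R.round(3))
c,d=ray("wrist",(254.8,190.1)); print("cam in tool",R.T@(c-o['eef_pos']), "axis",R.T@d, "world",c)
print(o['t'])
E
```

```text
[[ 0.306 -0.952  0.   ]
 [-0.952 -0.306 -0.   ]
 [ 0.    -0.    -1.   ]]
cam in tool [-1.39330675e-04 -6.71203985e-02 -1.69123575e-01] axis [4.32481987e-04 2.65392869e-01 9.64140258e-01] world [ 0.27030132 -0.62200675  0.37302511]
1.2
```

Emit:
{"fn": "move_arm", "kwargs": {"steps": [{"fingers": 85,"translation": [0,0,20],"turn": 0},{"fingers": 85,"translation": [30,50,10],"turn": -0.1},{"fingers": 85,"translation": [30,50,0],"turn": -0.15},{"fingers": 85,"translation": [30,50,0],"turn": -0.15},{"fingers": 85,"translation": [30,50,0],"turn": -0.1},{"fingers": 85,"translation": [30,50,0],"turn": 0},{"fingers": 85,"translation": [30,50,0],"turn": 0},{"fingers": 85,"translation": [30,50,0],"turn": 0},{"fingers": 85,"translation": [30,0,0],"turn": 0},{"fingers": 85,"translation": [0,0,0],"turn": 0}]}}

```text
t: 2.45
eef_pos: [0.4486, -0.2915, 0.2341]
tool_rot: [0.0, -0.639, 0.77, -0.0]
contact_force: [-0.2, -0.3, 0.0]
gripper_width: 0.994
```

```bash
cat >> h.py <<'E'
def shot(name,cam="wrist"):
    cal=calibration(cam); o=get_obs(); im=read_camera(cam)
    cv2.imwrite(f"pics/{name}.png",im); cv2.imwrite(f"pics/{name}b.png",cv2.resize(im,(800,600),interpolation=cv2.INTER_CUBIC))
    np.savez(f"pics/{name}.npz",**cal)
    return im,cal
def load(name): return cv2.imread(f"pics/{name}.png"),dict(np.load(f"pics/{name}.npz"))
def rect(im,cal,cx,cy,sx,sy,z,s=.0005,cam="wrist"):
    # ortho view: rows down = -x, cols right = -y
    H,W=int(sx/s),int(sy/s); xs=cx+sx/2-np.arange(H)*s; ys=cy+sy/2-np.arange(W)*s
    X,Y=np.meshgrid(xs,ys,indexing='ij'); P=np.c_[X.ravel(),Y.ravel(),np.full(X.size,z)]
    uv=proj(cam,P,cal).astype(np.float32).reshape(H,W,2)
    return cv2.remap(im,uv[...,0],uv[...,1],cv2.INTER_CUBIC)
E
python3 - <<'E'
from h import *
im,cal=shot("w1")
for n in ("pliers","crown_gauge","sliding_caliper","capsule_gun","cup"):
    for d in place_of("wrist",n)[:2]: print(n,round(d['conf'],2),np.round(d['xy'],1),unproj("wrist",d['xy'],0.0,cal).round(4))
E
```

```text
pliers 0.8 [257.4 160.4] [ 0.4467 -0.2947  0.    ]
crown_gauge 0.56 [238.2  40.2] [ 0.6143 -0.2998  0.    ]
sliding_caliper 0.88 [308.5 297.1] [ 0.2083 -0.3371  0.    ]
sliding_caliper 0.56 [113.9 181.2] [ 0.4586 -0.0769 -0.    ]
capsule_gun 0.87 [104.7  80.3] [ 0.6087 -0.0993  0.    ]
capsule_gun 0.15 [ 11.6 187. ] [0.4935 0.1528 0.    ]
cup 0.71 [176.5 113.9] [ 0.5322 -0.1977  0.    ]
cup 0.55 [79.3  5.8] [ 0.7451 -0.0717  0.    ]
```

View pics/w1b.png

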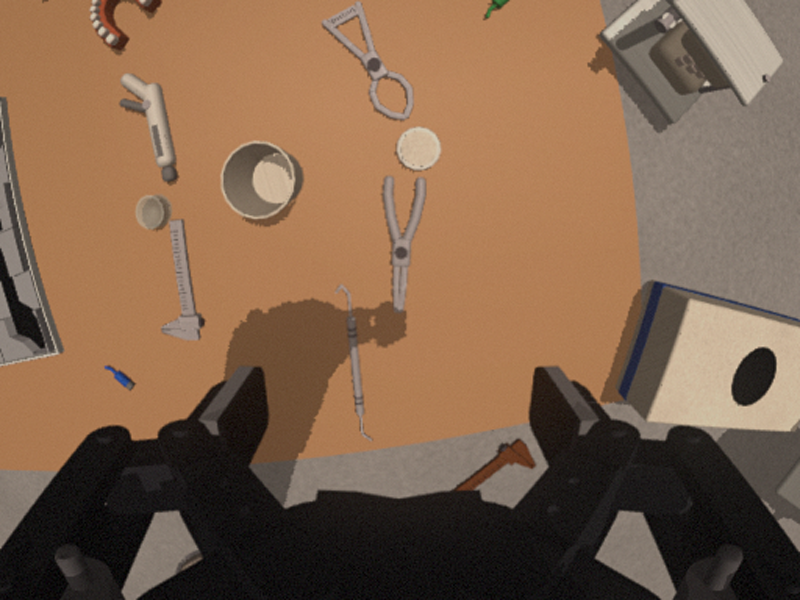

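```bash
python3 - <<'E'
from h import *
im,cal=load("w1")
def g(name,cx,cy,z):
    r=rect(im,cal,cx,cy,.15,.1,z,.00025)
    for i in range(0,600,40): cv2.line(r,(0,i),(399,i),(0,255,255) if i==280+20 else (90,90,90),1)
    for i in range(0,400,40): cv2.line(r,(i,0),(i,599),(90,90,90),1)
    return r
a=g("p",.45,-.295,.008); b=g("c",.46,-.08,.006)
cv2.imwrite("pics/g1.png",np.hstack([a,b]))
a=g("g",.615,-.295,.006); b=g("n",.62,-.095,.012)
cv2.imwrite("pics/g2.png",np.hstack([a,b]))
E
```

```text
(no output)
```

View pics/g1.png

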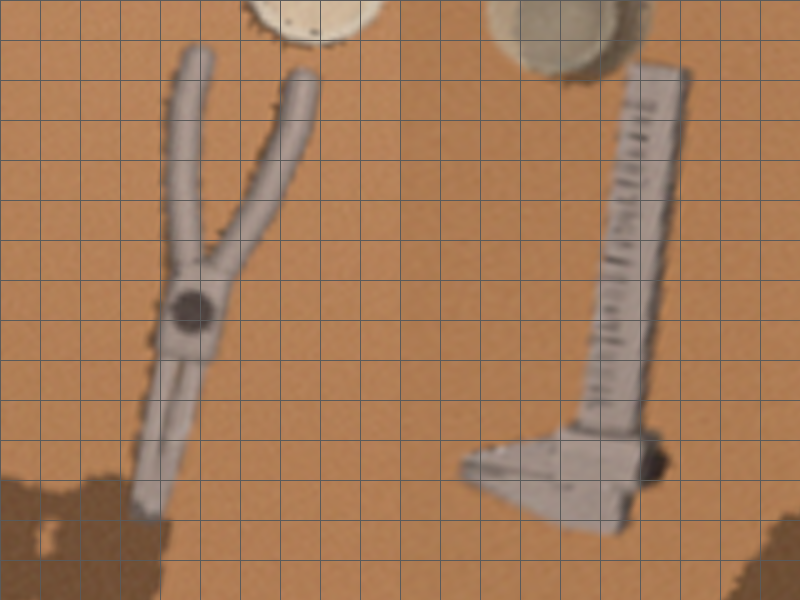

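View pics/g2.png

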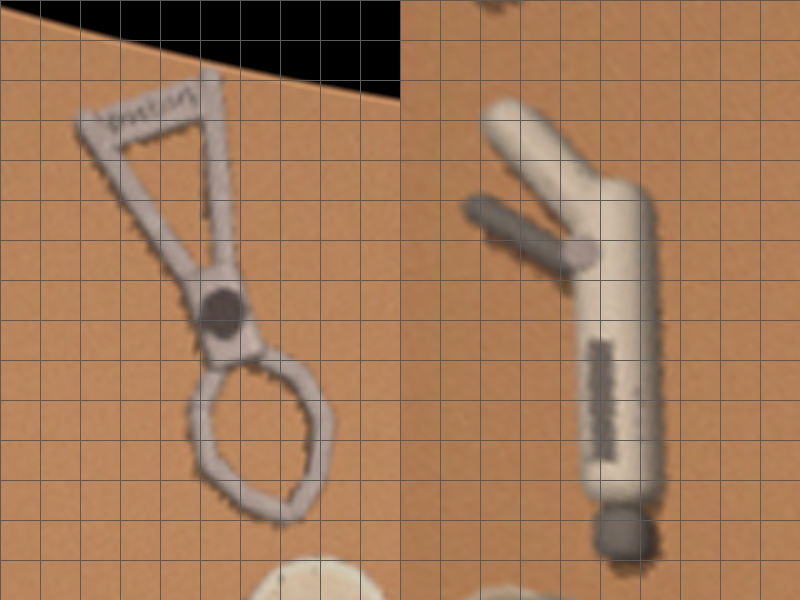

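Emit:
{"fn": "move_arm", "kwargs": {"steps": [{"fingers": 40,"translation": [-1.5,-1.5,-50],"turn": -0.04},{"fingers": 40,"translation": [0,0,-50],"turn": 0},{"fingers": 40,"translation": [0,0,-50],"turn": 0},{"fingers": 40,"translation": [0,0,-30],"turn": 0},{"fingers": 40,"translation": [0,0,0],"turn": 0}], "newtons": 40}}

```text
t: 3.38
eef_pos: [0.4427, -0.2937, 0.0521]
tool_rot: [-0.001, -0.621, 0.784, 0.002]
contact_force: [-0.3, 1.1, 0.7]
gripper_width: 0.466
```

```bash
python3 - <<'E'
from h import *
im,cal=shot("w2")
r=rect(im,cal,.45,-.295,.15,.1,.008,.00025)
cv2.imwrite("pics/g3.png",np.hstack([r,cv2.resize(im,(800,600))[:,0:400]]))
cv2.imwrite("pics/g3.png",r)
print(get_obs()['eef_pos'])
E
```

```text
[ 0.44421099 -0.29436115  0.05375649]
```

View pics/w2b.png

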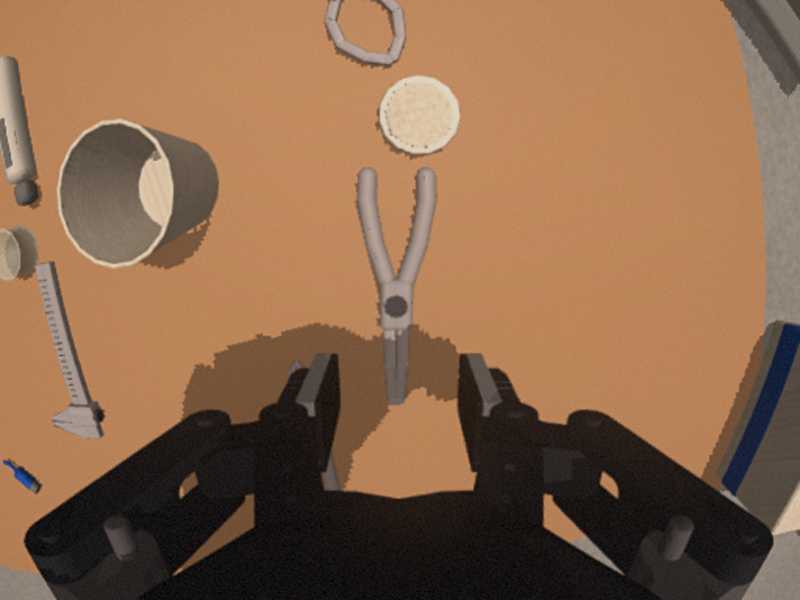

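View pics/g3.png

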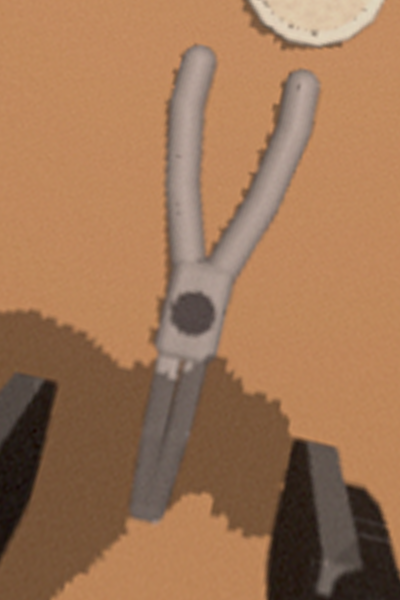

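Emit:
{"fn": "move_arm", "kwargs": {"steps": [{"fingers": 40,"translation": [2,0.5,-25],"turn": 0},{"fingers": 40,"translation": [0,0,-20],"turn": 0},{"fingers": 40,"translation": [0,0,-5],"turn": 0},{"fingers": 40,"translation": [0,0,0],"turn": 0}]}}

```text
t: 3.92
eef_pos: [0.4477, -0.2943, 0.0051]
tool_rot: [0.0, -0.621, 0.783, -0.001]
contact_force: [0.4, 1.2, -0.1]
gripper_width: 0.469
```

Emit:
{"fn": "move_arm", "kwargs": {"steps": [{"fingers": 5,"translation": [0,0,0],"turn": 0},{"fingers": 5,"translation": [0,0,0],"turn": 0},{"fingers": 5,"translation": [0,0,0],"turn": 0},{"fingers": 5,"translation": [0,0,0],"turn": 0}]}}

```text
t: 4.42
eef_pos: [0.447, -0.2937, 0.004]
tool_rot: [0.0, -0.622, 0.783, -0.0]
contact_force: [-0.1, 0.7, 0.1]
gripper_width: 0.058
```

```bash
python3 - <<'E'
from h import *
im,cal=shot("w3"); print(get_obs()['eef_pos'])
shot("s3","side")
E
```

```text
[ 0.44693882 -0.29366577  0.00394906]
```

View pics/w3b.png

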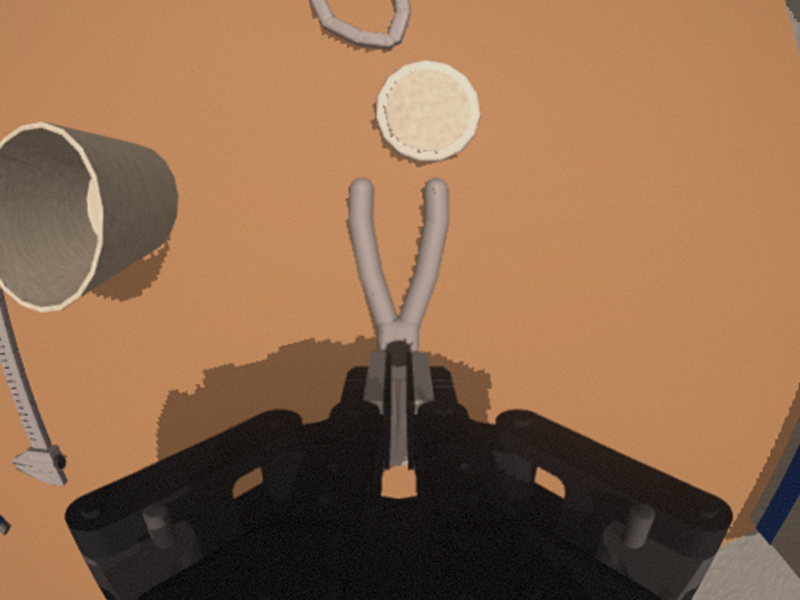

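Emit:
{"fn": "move_arm", "kwargs": {"steps": [{"fingers": 0,"translation": [0,0,0],"turn": 0},{"fingers": 0,"translation": [0,0,0],"turn": 0},{"fingers": 0,"translation": [0,0,0],"turn": 0}], "newtons": 60}}

```text
t: 4.9
eef_pos: [0.4469, -0.2937, 0.0039]
tool_rot: [-0.0, -0.622, 0.783, 0.0]
contact_force: [0.3, -0.3, 0.2]
gripper_width: 0.0
```

```bash
python3 - <<'E'
from h import *
im,_=shot("w4")
a=cv2.imread("pics/w3.png")
cv2.imwrite("pics/cmp.png",np.hstack([cv2.resize(x[180:330,180:330],(400,400),interpolation=cv2.INTER_CUBIC) for x in(a,im)]))
E
```

```text
(no output)
```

View pics/cmp.png

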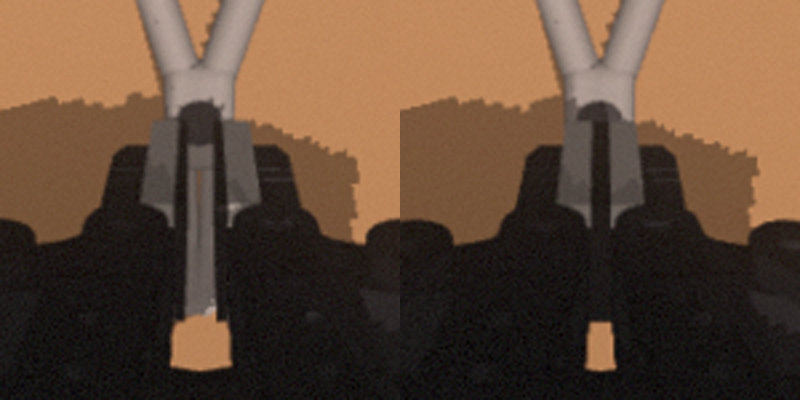

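```bash
python3 - <<'E'
from h import *
im,cal=shot("s4","side"); P=get_obs()['eef_pos']
uv=proj("side",np.array([P,[.447,-.293,0],[.447,-.293,.011]]),cal); print(uv)
c=im[100:210,220:400].copy()
for p in uv: pass
c=cv2.resize(c,None,fx=4.4,fy=4.4,interpolation=cv2.INTER_CUBIC)
for p,col in zip(uv,((0,0,255),(0,255,0),(255,0,0))): cv2.circle(c,(int((p[0]-220+.5)*4.4),int((p[1]-100+.5)*4.4)),3,col,-1)
cv2.imwrite("pics/s4c.png",c)
E
```

```text
[[326.97619118 159.37755446]
 [326.71542939 160.55094621]
 [327.06581473 157.46243243]]
```

View pics/s4c.png

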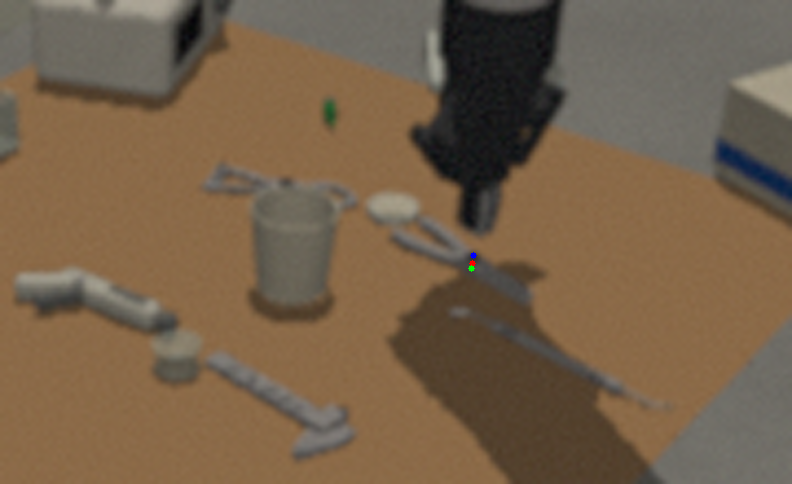

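Emit:
{"fn": "move_arm", "kwargs": {"steps": [{"fingers": 40,"translation": [0,0,0],"turn": 0},{"fingers": 40,"translation": [0,0,0],"turn": 0},{"fingers": 40,"translation": [0,0,0],"turn": 0},{"fingers": 40,"translation": [0,0,-5],"turn": 0},{"fingers": 40,"translation": [0,0,0],"turn": 0}]}}

```text
t: 5.62
eef_pos: [0.4465, -0.2935, -0.0016]
tool_rot: [-0.0, -0.622, 0.783, 0.0]
contact_force: [-0.5, 0.6, 0.4]
gripper_width: 0.468
```

```bash
python3 - <<'E'
from h import *
im,cal=shot("s5","side"); P=get_obs()['eef_pos'];print(P)
uv=proj("side",np.array([P,[.447,-.293,0],[.447,-.293,.011]]),cal); print(uv)
x0,y0=280,100
c=im[y0:y0+80,x0:x0+100].copy()
c=cv2.resize(c,None,fx=7,fy=7,interpolation=cv2.INTER_CUBIC)
for p,col in zip(uv,((0,0,255),(0,255,0),(255,0,0))): cv2.circle(c,(int((p[0]-x0+.5)*7),int((p[1]-y0+.5)*7)),3,col,-1)
cv2.imwrite("pics/s5c.png",c)
E
```

```text
[ 0.44666966 -0.29354451 -0.00141366]
[[326.85710695 160.90782122]
 [326.71542939 160.55094621]
 [327.06581473 157.46243243]]
```

View pics/s5c.png

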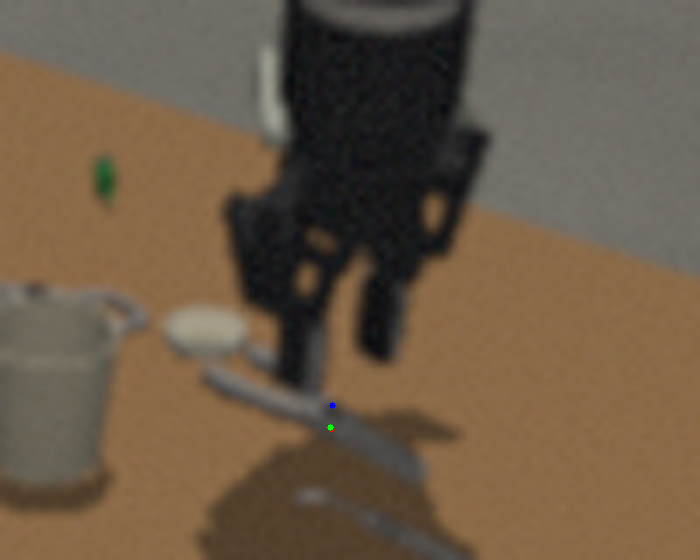

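Emit:
{"fn": "move_arm", "kwargs": {"steps": [{"fingers": 40,"translation": [0,0,-8],"turn": 0},{"fingers": 40,"translation": [0,0,-5],"turn": 0},{"fingers": 40,"translation": [0,0,0],"turn": 0}]}}

```text
t: 6.05
eef_pos: [0.4465, -0.2934, -0.0147]
tool_rot: [-0.0, -0.622, 0.783, 0.001]
contact_force: [-0.5, 0.5, 0.9]
gripper_width: 0.47
```

```bash
cat > sd.py <<'E'
from h import *
import sys
name,x0,y0=sys.argv[1],int(sys.argv[2]),int(sys.argv[3])
im,cal=shot(name,"side"); iw,_=shot(name+"w")
o=get_obs(); print(o['eef_pos'].round(4),o['contact_force'].round(2),o['gripper_width'])
c=cv2.resize(im[y0:y0+80,x0:x0+80],None,fx=5,fy=5,interpolation=cv2.INTER_CUBIC)
d=cv2.resize(iw[130:290,175:335],(400,400),interpolation=cv2.INTER_CUBIC)
cv2.imwrite(f"pics/{name}c.png",np.hstack([c,d]))
E
python3 sd.py s6 285 110
```

```text
[ 0.4469 -0.2937 -0.0142] [ 0.69  0.86 -0.33] 0.47081097090447616
```

View pics/s6c.png

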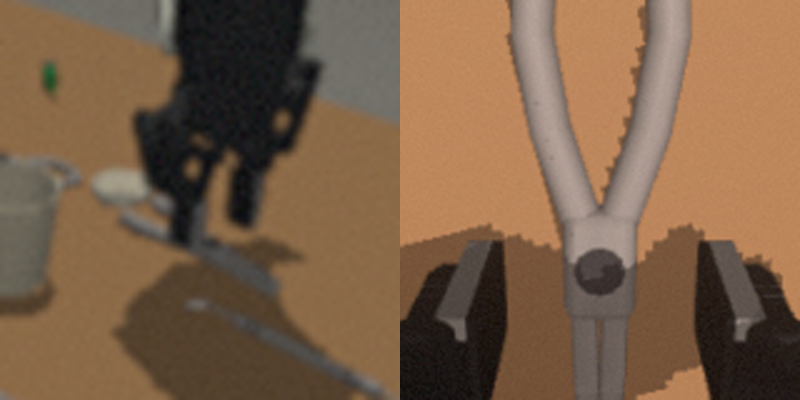

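Emit:
{"fn": "move_arm", "kwargs": {"steps": [{"fingers": 40,"translation": [0,0,-4],"turn": 0},{"fingers": 40,"translation": [0,0,0],"turn": 0}]}}

```text
t: 6.4
eef_pos: [0.4468, -0.2936, -0.0183]
tool_rot: [-0.0, -0.622, 0.783, 0.0]
contact_force: [-0.0, -0.3, -0.7]
gripper_width: 0.47
```

Emit:
{"fn": "move_arm", "kwargs": {"steps": [{"fingers": 40,"translation": [0,0,-2],"turn": 0},{"fingers": 40,"translation": [0,0,0],"turn": 0}]}}

```text
t: 6.65
eef_pos: [0.4469, -0.2936, -0.0202]
tool_rot: [-0.0, -0.622, 0.783, 0.0]
contact_force: [-0.2, 0.5, -0.2]
gripper_width: 0.47
```

```bash
python3 sd.py s7 285 110
```

```text
[ 0.447  -0.2937 -0.0201] [-0.23 -0.04  0.19] 0.46681221717023563
```

View pics/s7c.png

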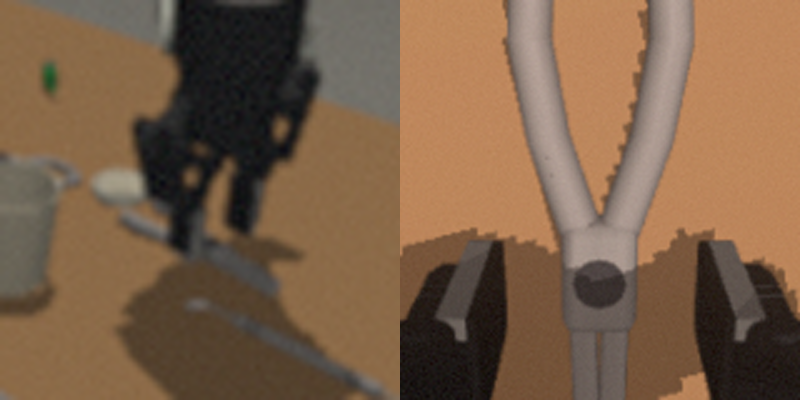

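Emit:
{"fn": "move_arm", "kwargs": {"steps": [{"fingers": 40,"translation": [0,0,-2],"turn": 0},{"fingers": 40,"translation": [0,0,0],"turn": 0}]}}

```text
t: 7.0
eef_pos: [0.4469, -0.2936, -0.0222]
tool_rot: [-0.0, -0.622, 0.783, 0.0]
contact_force: [0.0, 0.2, -0.0]
gripper_width: 0.467
```

Emit:
{"fn": "move_arm", "kwargs": {"steps": [{"fingers": 40,"translation": [0,0,-2],"turn": 0},{"fingers": 40,"translation": [0,0,0],"turn": 0}]}}

```text
t: 7.25
eef_pos: [0.4468, -0.2936, -0.0243]
tool_rot: [-0.0, -0.622, 0.783, 0.0]
contact_force: [0.6, -1.3, 0.5]
gripper_width: 0.468
```

Emit:
{"fn": "move_arm", "kwargs": {"steps": [{"fingers": 40,"translation": [0,0,-1.5],"turn": 0},{"fingers": 40,"translation": [0,0,0],"turn": 0}]}}

```text
t: 7.5
eef_pos: [0.4468, -0.2936, -0.0257]
tool_rot: [-0.0, -0.622, 0.783, 0.0]
contact_force: [0.3, -0.5, -0.2]
gripper_width: 0.464
```

```bash
python3 sd.py s8 285 110
```

```text
[ 0.4469 -0.2937 -0.0256] [ 0.1  -0.41 -0.81] 0.4699656431644027
```

View pics/s8c.png

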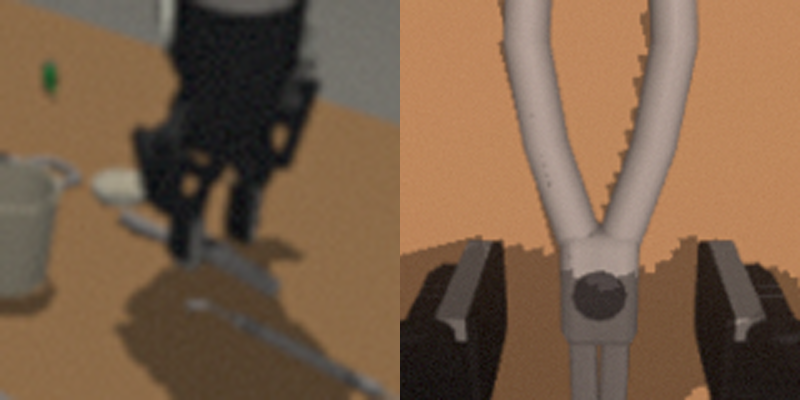

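Emit:
{"fn": "move_arm", "kwargs": {"steps": [{"fingers": 8,"translation": [0,0,0],"turn": 0},{"fingers": 8,"translation": [0,0,0],"turn": 0},{"fingers": 8,"translation": [0,0,0],"turn": 0},{"fingers": 8,"translation": [0,0,0],"turn": 0}], "newtons": 25}}

```text
t: 8.1
eef_pos: [0.447, -0.2937, -0.0255]
tool_rot: [0.0, -0.622, 0.783, -0.0]
contact_force: [-0.4, 0.6, 2.2]
gripper_width: 0.179
```

```bash
python3 sd.py s9 285 110
```

```text
[ 0.447  -0.2937 -0.0255] [ 0.14 -0.23  2.83] 0.1725215729230442
```

View pics/s9c.png

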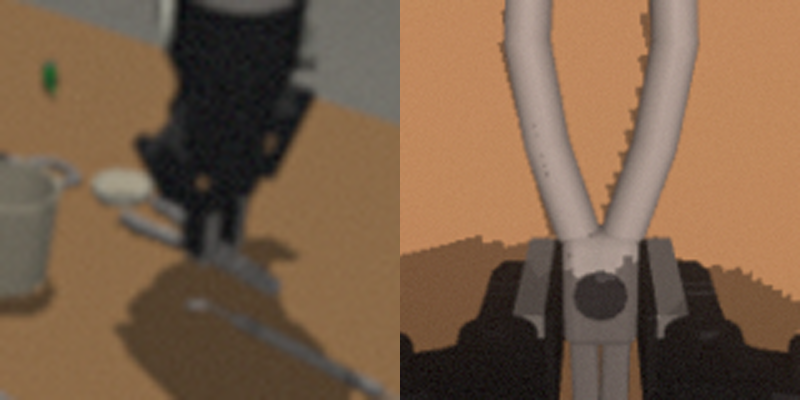

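```bash
python3 - <<'E'
from h import *
for n in ("w2","s6w","s9w"):
    im,cal=load(n)
    g=im.copy()
    c,_=ray("wrist",(255,190),cal)
    # rivet centroid: dark blob near
    print(n,c.round(4))
    for p in ([.4465,-.2935,.011],):
        print(proj("wrist",p,cal))
print("rivet pix s6w",175+ (600-400)/2.5,130+272/2.5,"s9w",175+200/2.5,130+298/2.5, "w2",396*.64,306*.64)
E
```

```text
w2 [ 0.5088 -0.3094  0.2209]
[[253.47479386 197.17283542]]
s6w [ 0.5121 -0.3089  0.1546]
[[254.76974469 240.53080812]]
s9w [ 0.5123 -0.3089  0.1437]
[[254.66358681 250.45707276]]
rivet pix s6w 255.0 238.8 s9w 255.0 249.2 w2 253.44 195.84
```

```bash
python3 - <<'E'
from h import *
im,cal=load("s9w")
for col in (530,670):
    print(unproj("wrist",(175+col/2.5,130+239/2.5),.001,cal))
im,cal=load("s8w")
for col in (480,710):
    print(unproj("wrist",(175+(col-400)/2.5,130+240/2.5),.004,cal))
im,cal=load("s9w")
for col in (530,670):
    print(unproj("wrist",(175+(col-400)/2.5,130+239/2.5),.001,cal))
E
```

```text
[ 0.43754467 -0.36690765  0.001     ]
[ 0.4267542  -0.40553129  0.001     ]
[ 0.46188007 -0.27211564  0.004     ]
[ 0.45126319 -0.31782302  0.004     ]
[ 0.45880178 -0.28162807  0.001     ]
[ 0.45221306 -0.30991719  0.001     ]
```

Emit:
{"fn": "move_arm", "kwargs": {"steps": [{"fingers": 4,"translation": [0,0,0],"turn": 0},{"fingers": 4,"translation": [0,0,0],"turn": 0},{"fingers": 4,"translation": [0,0,20],"turn": 0},{"fingers": 4,"translation": [0,0,50],"turn": 0},{"fingers": 4,"translation": [0,0,50],"turn": 0},{"fingers": 4,"translation": [0,0,20],"turn": 0},{"fingers": 4,"translation": [0,0,0],"turn": 0}], "newtons": 70}}

```text
t: 9.07
eef_pos: [0.4477, -0.2943, 0.1156]
tool_rot: [0.001, -0.622, 0.783, -0.001]
contact_force: [-0.6, -0.5, -2.1]
gripper_width: 0.158
```

```bash
python3 sd.py s10 285 80
```

```text
[ 0.4461 -0.2933  0.1133] [ 0.09  0.47 -2.16] 0.1602788939380821
```

View pics/s10c.png

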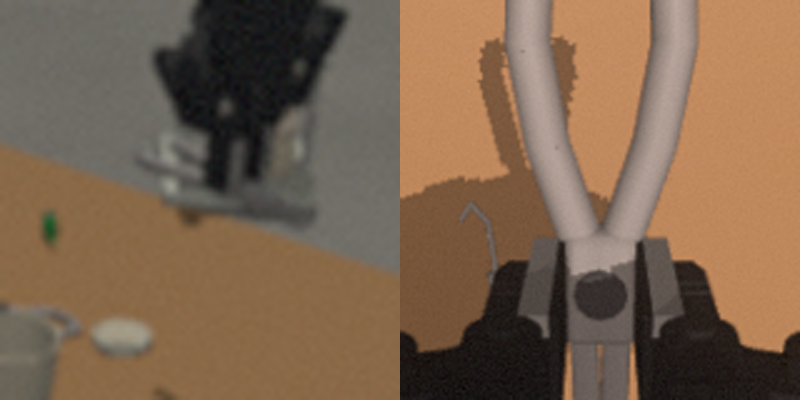

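Emit:
{"fn": "move_arm", "kwargs": {"steps": [{"fingers": 4,"translation": [10,24,0],"turn": 0.17},{"fingers": 4,"translation": [10,24,0],"turn": 0.18},{"fingers": 4,"translation": [10,24,0],"turn": 0.18},{"fingers": 4,"translation": [10,24,0],"turn": 0.18},{"fingers": 4,"translation": [10,24,0],"turn": 0.18},{"fingers": 4,"translation": [10,24,0],"turn": 0.18},{"fingers": 4,"translation": [10,24,0],"turn": 0.18},{"fingers": 4,"translation": [10,24,0],"turn": 0.18},{"fingers": 4,"translation": [10,24,0],"turn": 0.18},{"fingers": 4,"translation": [10,24,0],"turn": 0.18}]}}

```text
t: 10.42
eef_pos: [0.5459, -0.0527, 0.1124]
tool_rot: [-0.0, 1.0, -0.002, -0.002]
contact_force: [-0.2, 0.4, -0.3]
gripper_width: 0.16
```

Emit:
{"fn": "move_arm", "kwargs": {"steps": [{"fingers": 4,"translation": [10,24,0],"turn": 0.18},{"fingers": 4,"translation": [10,24,0],"turn": 0.18},{"fingers": 4,"translation": [10,24,0],"turn": 0.18},{"fingers": 4,"translation": [10,24,0],"turn": 0.18},{"fingers": 4,"translation": [10,24,0],"turn": 0.18},{"fingers": 4,"translation": [10,24,0],"turn": 0.18},{"fingers": 4,"translation": [10,24,0],"turn": 0.18},{"fingers": 4,"translation": [10,24,0],"turn": 0.18},{"fingers": 4,"translation": [10,24,0],"turn": 0.14},{"fingers": 4,"translation": [0,0,0],"turn": 0}]}}

```text
t: 11.68
eef_pos: [0.6357, 0.1649, 0.1122]
tool_rot: [-0.002, 0.706, 0.708, -0.0]
contact_force: [-1.2, 0.1, -1.5]
gripper_width: 0.161
```

```bash
python3 - <<'E'
from h import *
o=get_obs(); print(o['eef_pos'],o['tool_rot'],o['q'].round(2),o['gripper_width'])
q=o['tool_rot']; print("yaw",2*np.arctan2(q[2],q[1]))
shot("w11")
E
```

```text
[0.63569927 0.16485597 0.11217388] [-2.09057691e-03  7.06190295e-01  7.08018885e-01 -3.92902538e-04] [ 0.24  0.7  -0.87  1.64  0.59  1.09  0.77] 0.16062283365393898
yaw 1.5733823504166724
```

View pics/w11b.png

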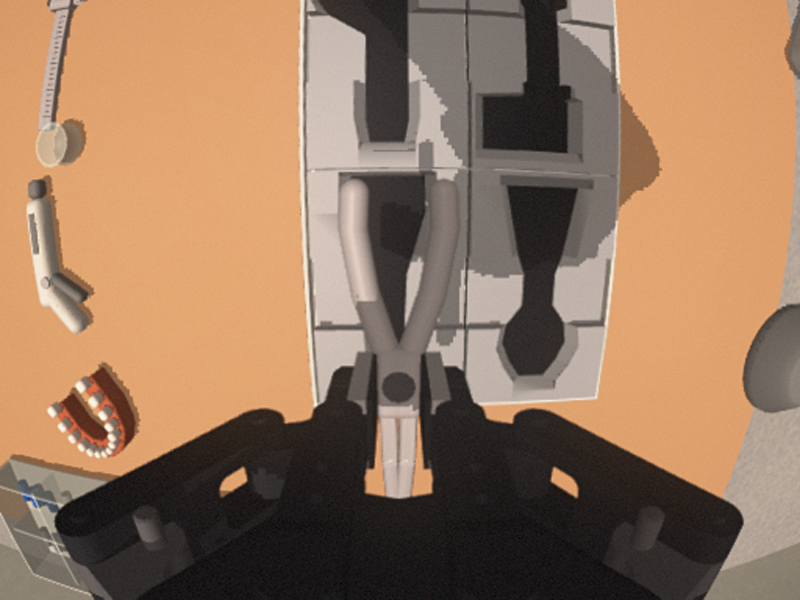

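```bash
python3 - <<'E'
from h import *
im,cal=load("w11")
r=rect(im,cal,.565,.205,.32,.22,.010,.0005)
for i in range(0,640,20): cv2.line(r,(0,i),(439,i),(90,90,90),1)
for i in range(0,440,20): cv2.line(r,(i,0),(i,639),(90,90,90),1)
it=cv2.imread("pics/top0.png"); t=rect(it,calibration("top"),.565,.205,.32,.22,.010,.0005,"top")
for i in range(0,640,20): cv2.line(t,(0,i),(439,i),(90,90,90),1)
for i in range(0,440,20): cv2.line(t,(i,0),(i,639),(90,90,90),1)
cv2.imwrite("pics/t1.png",np.hstack([t,r])[:600,:800])
cv2.imwrite("pics/t1.png",cv2.resize(np.hstack([t,r]),(800,582)))
E
```

```text
(no output)
```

View pics/t1.png

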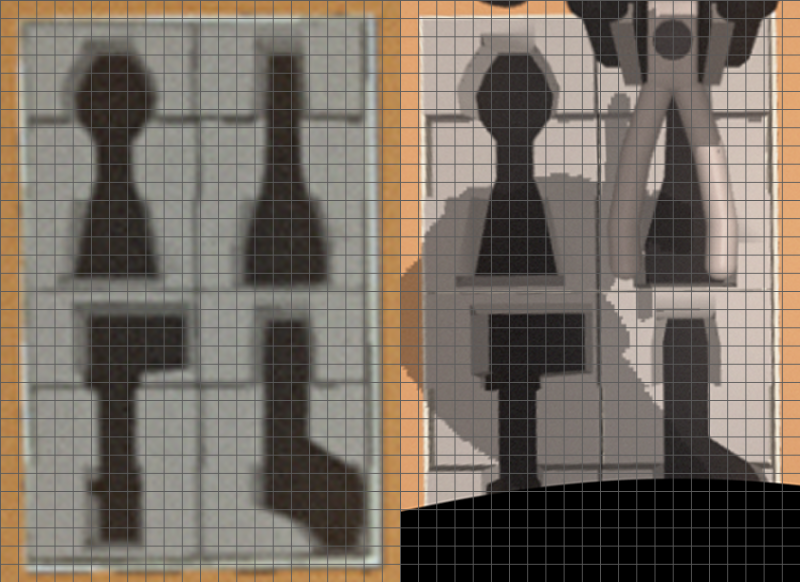

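```bash
python3 - <<'E'
from h import *
im,cal=load("w11")
f=.64
for n,p in dict(rivet=(399,387),h1=(355,184),h2=(444,185),tipm=(398,495)).items():
    print(n,unproj("wrist",(p[0]*f,p[1]*f),.1477 if n=='rivet' else .143,cal).round(4))
E
```

```text
rivet [0.635  0.1651 0.1477]
h1 [0.5718 0.1519 0.143 ]
h2 [0.572  0.1783 0.143 ]
tipm [0.6837 0.165  0.143 ]
```

Emit:
{"fn": "move_arm", "kwargs": {"steps": [{"fingers": 4,"translation": [2.7,-6.8,-20],"turn": 0},{"fingers": 4,"translation": [0,0,-35],"turn": 0},{"fingers": 4,"translation": [0,0,-25],"turn": 0},{"fingers": 4,"translation": [0,0,0],"turn": 0}]}}

```text
t: 12.22
eef_pos: [0.6377, 0.1537, 0.0313]
tool_rot: [-0.001, 0.708, 0.706, -0.002]
contact_force: [-0.1, -0.2, -0.9]
gripper_width: 0.157
```

```bash
python3 - <<'E'
from h import *
o=get_obs(); print(o['eef_pos'],o['contact_force'])
shot("w12")
E
```

```text
[0.6377101  0.15370091 0.03133204] [-0.08057518 -0.17409978 -0.89685013]
```

View pics/w12b.png

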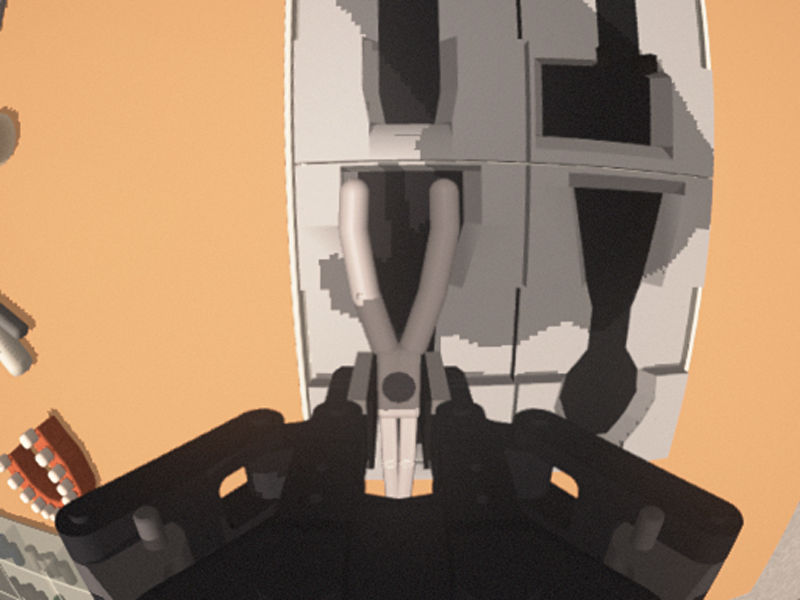

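Emit:
{"fn": "move_arm", "kwargs": {"steps": [{"fingers": 4,"translation": [0.5,4,0],"turn": 0},{"fingers": 4,"translation": [0,0,0],"turn": 0},{"fingers": 4,"translation": [0,0,0],"turn": 0}]}}

```text
t: 12.65
eef_pos: [0.6406, 0.1598, 0.0352]
tool_rot: [0.0, 0.707, 0.707, 0.0]
contact_force: [0.4, -0.2, -1.1]
gripper_width: 0.164
```

```bash
python3 - <<'E'
from h import *
o=get_obs(); print(o['eef_pos'],o['contact_force'])
im,cal=shot("w13")
b=.0313+.0255
for z in (.010,b):
    r=rect(im,cal,.61,.165,.15,.15,z,.0005)
    for i in range(0,300,20): cv2.line(r,(0,i),(299,i),(90,90,90),1); cv2.line(r,(i,0),(i,299),(90,90,90),1)
    cv2.imwrite(f"pics/q{int(z*1000)}.png",r)
cv2.imwrite("pics/q.png",cv2.resize(np.hstack([cv2.imread("pics/q10.png"),cv2.imread(f"pics/q{int(b*1000)}.png")]),(800,400)))
E
```

```text
[0.64056647 0.15980378 0.03521594] [ 0.39329436 -0.18031902 -1.05711555]
```

View pics/q.png

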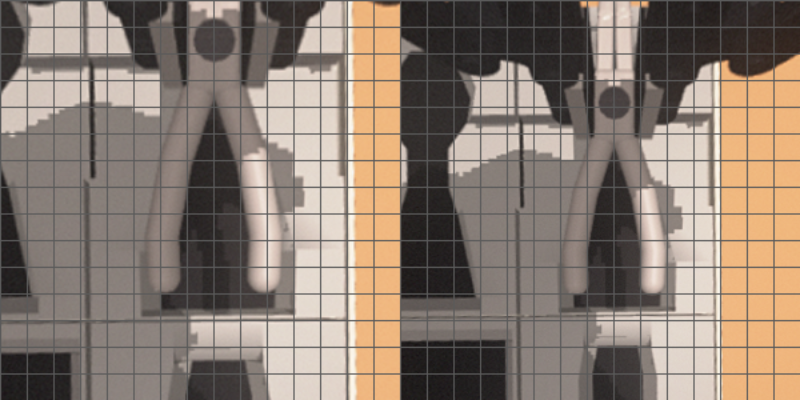

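Emit:
{"fn": "move_arm", "kwargs": {"steps": [{"fingers": 4,"translation": [-2,-1.5,-10],"turn": 0},{"fingers": 4,"translation": [0,0,-15],"turn": 0},{"fingers": 4,"translation": [0,0,-12],"turn": 0},{"fingers": 4,"translation": [0,0,-5],"turn": 0},{"fingers": 4,"translation": [0,0,0],"turn": 0},{"fingers": 4,"translation": [0,0,0],"turn": 0}]}}

```text
t: 13.45
eef_pos: [0.6385, 0.1583, -0.0072]
tool_rot: [0.0, 0.707, 0.707, 0.0]
contact_force: [-0.1, 0.1, -0.9]
gripper_width: 0.157
```

```bash
python3 sd.py s14 160 195
```

```text
[ 0.6385  0.1582 -0.0071] [-0.76 -0.16 -1.52] 0.15816390105679135
```

View pics/s14c.png

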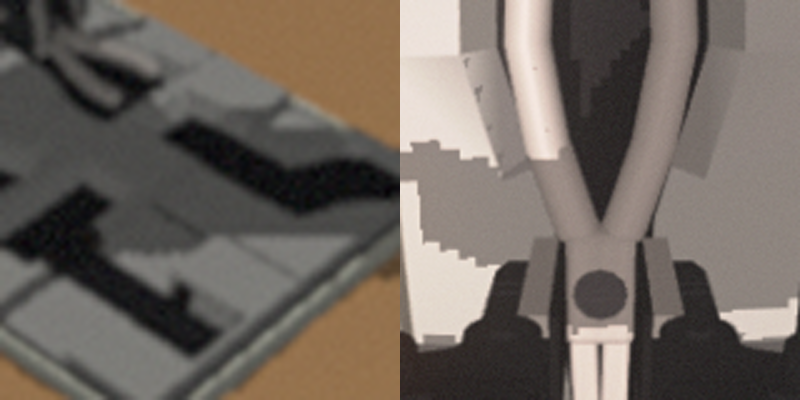

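Handles are centred in the cut-out. Creep down to contact.

Emit:
{"fn": "move_arm", "kwargs": {"steps": [{"fingers": 4,"translation": [0,0,-3],"turn": 0},{"fingers": 4,"translation": [0,0,0],"turn": 0}]}}

```text
t: 13.8
eef_pos: [0.638, 0.1579, -0.0107]
tool_rot: [-0.0, 0.707, 0.707, -0.0]
contact_force: [-0.5, 0.2, -0.3]
gripper_width: 0.156
```

Emit:
{"fn": "move_arm", "kwargs": {"steps": [{"fingers": 4,"translation": [0,0,-3],"turn": 0},{"fingers": 4,"translation": [0,0,0],"turn": 0}]}}

```text
t: 14.05
eef_pos: [0.6379, 0.1579, -0.0139]
tool_rot: [-0.0, 0.707, 0.707, -0.0]
contact_force: [-0.7, 0.1, -1.5]
gripper_width: 0.161
```

Emit:
{"fn": "move_arm", "kwargs": {"steps": [{"fingers": 4,"translation": [0,0,-2],"turn": 0},{"fingers": 4,"translation": [0,0,0],"turn": 0}]}}

```text
t: 14.3
eef_pos: [0.6383, 0.1581, -0.0152]
tool_rot: [0.0, 0.707, 0.707, 0.0]
contact_force: [-1.2, -1.0, 2.6]
gripper_width: 0.158
```

Emit:
{"fn": "move_arm", "kwargs": {"steps": [{"fingers": 35,"translation": [0,0,0],"turn": 0},{"fingers": 35,"translation": [0,0,0],"turn": 0},{"fingers": 35,"translation": [0,0,0],"turn": 0},{"fingers": 35,"translation": [0,0,10],"turn": 0},{"fingers": 35,"translation": [0,0,30],"turn": 0},{"fingers": 35,"translation": [0,0,50],"turn": 0},{"fingers": 35,"translation": [0,0,50],"turn": 0},{"fingers": 35,"translation": [0,0,0],"turn": 0}]}}

```text
t: 15.3
eef_pos: [0.6408, 0.1599, 0.1299]
tool_rot: [0.002, 0.707, 0.707, 0.004]
contact_force: [-0.9, 0.1, -1.1]
gripper_width: 0.412
```

```bash
python3 - <<'E'
from h import *
shot("w15"); print(get_obs()['eef_pos'])
E
```

```text
[0.6393846  0.15874678 0.12716249]
```

View pics/w15b.png

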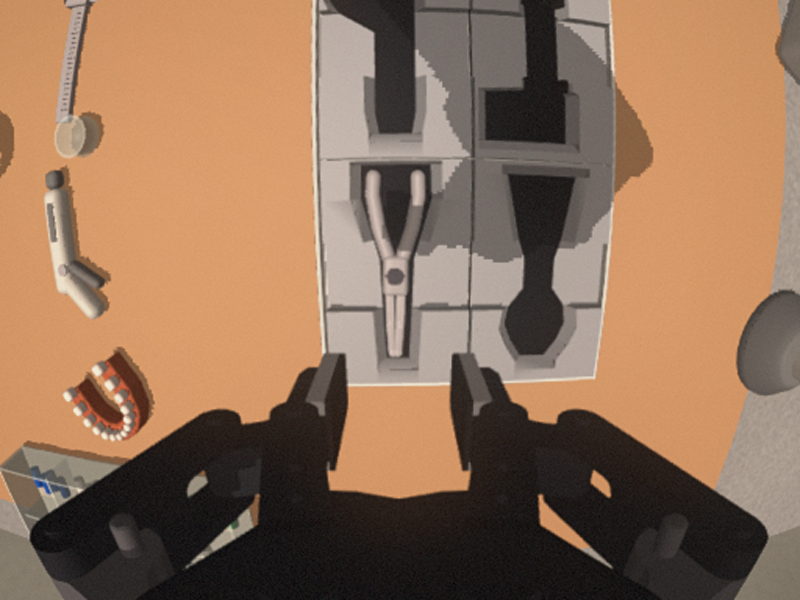

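Emit:
{"fn": "move_arm", "kwargs": {"steps": [{"fingers": 40,"translation": [-1.7,-28,0],"turn": -0.17},{"fingers": 40,"translation": [-1.7,-29,0],"turn": -0.177},{"fingers": 40,"translation": [-1.7,-29,0],"turn": -0.177},{"fingers": 40,"translation": [-1.7,-29,0],"turn": -0.177},{"fingers": 40,"translation": [-1.7,-29,0],"turn": -0.177},{"fingers": 40,"translation": [-1.7,-29,0],"turn": -0.177},{"fingers": 40,"translation": [-1.7,-29,0],"turn": -0.177},{"fingers": 40,"translation": [-1.7,-29,0],"turn": -0.177},{"fingers": 40,"translation": [-1.7,-29,0],"turn": -0.177},{"fingers": 40,"translation": [-1.7,-29,0],"turn": -0.177}]}}

```text
t: 16.6
eef_pos: [0.6199, -0.132, 0.123]
tool_rot: [0.0, 0.995, -0.099, -0.001]
contact_force: [-0.2, 0.1, 0.3]
gripper_width: 0.469
```

Emit:
{"fn": "move_arm", "kwargs": {"steps": [{"fingers": 40,"translation": [-1.7,-29,0],"turn": -0.177},{"fingers": 40,"translation": [-1.7,-29,0],"turn": -0.177},{"fingers": 40,"translation": [-1.7,-29,0],"turn": -0.177},{"fingers": 40,"translation": [-1.7,-29,0],"turn": -0.177},{"fingers": 40,"translation": [-1.7,-29,0],"turn": -0.177},{"fingers": 40,"translation": [-1.7,-26,0],"turn": -0.177},{"fingers": 40,"translation": [0,0,-40],"turn": 0},{"fingers": 40,"translation": [0,0,-30],"turn": 0},{"fingers": 40,"translation": [0,0,0],"turn": 0},{"fingers": 40,"translation": [0,0,0],"turn": 0}]}}

```text
t: 17.85
eef_pos: [0.6113, -0.3021, 0.055]
tool_rot: [-0.0, 0.81, -0.587, 0.0]
contact_force: [0.3, -0.8, 0.2]
gripper_width: 0.472
```

```bash
python3 - <<'E'
from h import *
im,cal=shot("w16"); o=get_obs(); q=o['tool_rot']; print(o['eef_pos'],"yaw",2*np.arctan2(q[2],q[1]),o['t'])
r=rect(im,cal,.615,-.295,.15,.1,.006,.00025)
for i in range(0,600,40): cv2.line(r,(0,i),(399,i),(90,90,90),1)
for i in range(0,400,40): cv2.line(r,(i,0),(i,599),(90,90,90),1)
cv2.imwrite("pics/g16.png",np.hstack([r,cv2.resize(im,(800,600),interpolation=cv2.INTER_CUBIC)[:,200:600]]))
E
```

```text
[ 0.61174173 -0.30219808  0.055606  ] yaw -1.2549170731177448 17.9
```

View pics/g16.png

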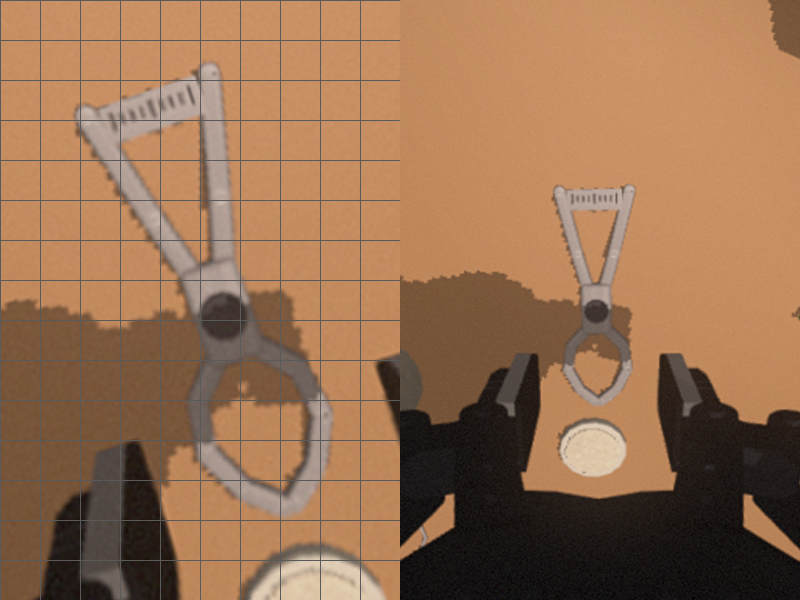

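Emit:
{"fn": "move_arm", "kwargs": {"steps": [{"fingers": 40,"translation": [-0.5,1.5,-40],"turn": 0},{"fingers": 40,"translation": [0,0,-28],"turn": 0},{"fingers": 40,"translation": [0,0,-11.5],"turn": 0},{"fingers": 40,"translation": [0,0,0],"turn": 0},{"fingers": 40,"translation": [0,0,0],"turn": 0}]}}

```text
t: 18.52
eef_pos: [0.6117, -0.301, -0.0234]
tool_rot: [-0.0, 0.809, -0.587, 0.001]
contact_force: [-0.1, -0.7, 0.9]
gripper_width: 0.47
```

Emit:
{"fn": "move_arm", "kwargs": {"steps": [{"fingers": 3,"translation": [0,0,0],"turn": 0},{"fingers": 3,"translation": [0,0,0],"turn": 0},{"fingers": 3,"translation": [0,0,0],"turn": 0},{"fingers": 3,"translation": [0,0,0],"turn": 0}], "newtons": 40}}

```text
t: 19.02
eef_pos: [0.6113, -0.3008, -0.0238]
tool_rot: [-0.0, 0.809, -0.587, 0.001]
contact_force: [-0.6, 0.7, 5.7]
gripper_width: 0.157
```

```bash
python3 sd.py s17 220 90
```

```text
[ 0.6112 -0.3009 -0.0238] [-1.68  0.71  6.57] 0.15656214894316817
```

View pics/s17c.png

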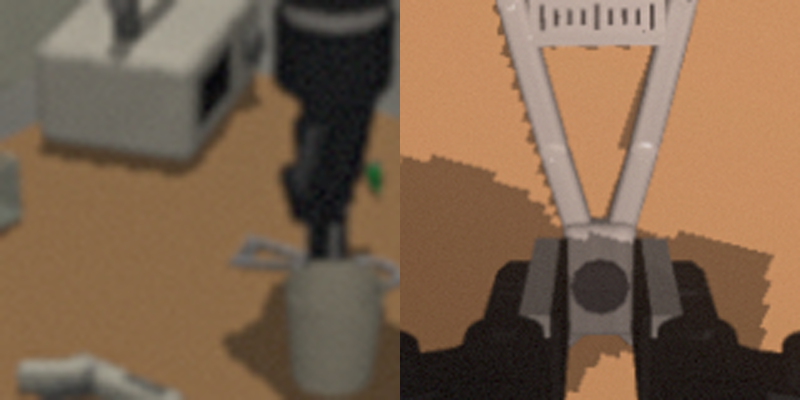

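Emit:
{"fn": "move_arm", "kwargs": {"steps": [{"fingers": 3,"translation": [0,0,0],"turn": 0},{"fingers": 3,"translation": [0,0,20],"turn": 0},{"fingers": 3,"translation": [0,0,50],"turn": 0},{"fingers": 3,"translation": [0,0,50],"turn": 0},{"fingers": 3,"translation": [1.5,29,20],"turn": 0.145},{"fingers": 3,"translation": [1.5,29,0],"turn": 0.15},{"fingers": 3,"translation": [1.5,29,0],"turn": 0.15},{"fingers": 3,"translation": [1.5,29,0],"turn": 0.15},{"fingers": 3,"translation": [1.5,29,0],"turn": 0.15},{"fingers": 3,"translation": [1.5,29,0],"turn": 0.15}], "newtons": 60}}

```text
t: 20.38
eef_pos: [0.6195, -0.1257, 0.1161]
tool_rot: [0.0, 0.984, -0.177, 0.0]
contact_force: [1.0, 0.2, -0.3]
gripper_width: 0.145
```

Emit:
{"fn": "move_arm", "kwargs": {"steps": [{"fingers": 3,"translation": [1.5,29,0],"turn": 0.15},{"fingers": 3,"translation": [1.5,29,0],"turn": 0.15},{"fingers": 3,"translation": [1.5,29,0],"turn": 0.15},{"fingers": 3,"translation": [1.5,29,0],"turn": 0.15},{"fingers": 3,"translation": [1.5,29,0],"turn": 0.15},{"fingers": 3,"translation": [1.5,29,0],"turn": 0.15},{"fingers": 3,"translation": [1.5,29,0],"turn": 0.15},{"fingers": 3,"translation": [1.5,29,0],"turn": 0.15},{"fingers": 3,"translation": [1.5,29,0],"turn": 0.15},{"fingers": 3,"translation": [1.5,29,0],"turn": 0.15}]}}

```text
t: 21.62
eef_pos: [0.6346, 0.1639, 0.116]
tool_rot: [0.001, 0.841, 0.541, 0.0]
contact_force: [0.4, 0.6, 0.1]
gripper_width: 0.142
```

Emit:
{"fn": "move_arm", "kwargs": {"steps": [{"fingers": 3,"translation": [0,0,-30],"turn": 0.13},{"fingers": 3,"translation": [0,0,-50],"turn": 0},{"fingers": 3,"translation": [0,0,0],"turn": 0},{"fingers": 3,"translation": [0,0,0],"turn": 0}]}}

```text
t: 22.12
eef_pos: [0.6354, 0.1639, 0.037]
tool_rot: [0.0, 0.805, 0.593, 0.001]
contact_force: [0.7, -0.2, 0.3]
gripper_width: 0.143
```

```bash
cat > ins.py <<'E'
from h import *
import sys
n=sys.argv[1]; cx,cy=float(sys.argv[2]),float(sys.argv[3])
im,cal=shot(n); o=get_obs(); q=o['tool_rot']; print(o['eef_pos'].round(4),"yaw",2*np.arctan2(q[2],q[1]),o['t'],o['gripper_width'],o['contact_force'].round(1))
r=rect(im,cal,cx,cy,.15,.1,.0105,.00025)
for i in range(0,600,40): cv2.line(r,(0,i),(399,i),(90,90,90),1)
for i in range(0,400,40): cv2.line(r,(i,0),(i,599),(90,90,90),1)
cv2.imwrite(f"pics/{n}g.png",np.hstack([r,cv2.resize(im,(800,600),interpolation=cv2.INTER_CUBIC)[:,200:600]]))
E
python3 ins.py w18 .61 .25
```

```text
[0.6359 0.1642 0.0376] yaw 1.2696562352628868 22.175 0.14747548203884467 [0.7 0.6 0. ]
```

View pics/w18g.png

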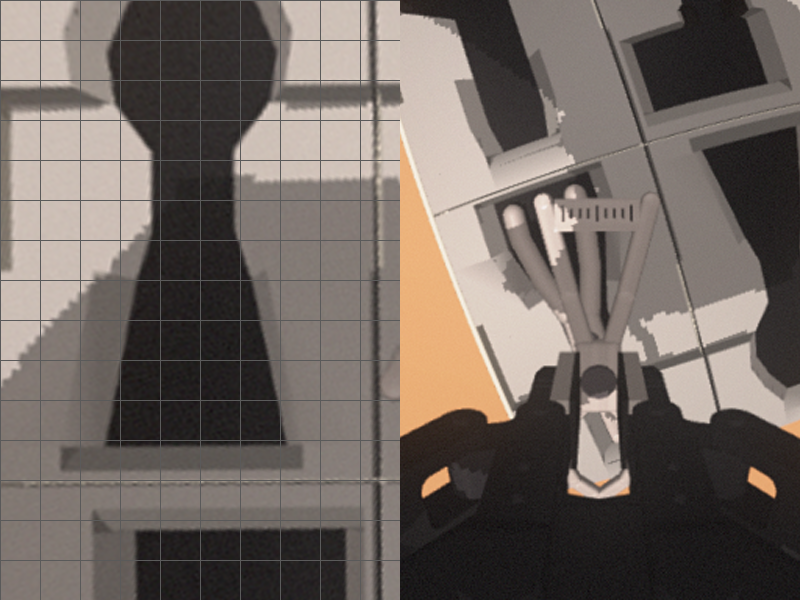

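Emit:
{"fn": "move_arm", "kwargs": {"steps": [{"fingers": 3,"translation": [0.5,29,0],"turn": 0.15},{"fingers": 3,"translation": [0.5,29,0],"turn": 0.15},{"fingers": 3,"translation": [0.5,29,0],"turn": 0},{"fingers": 3,"translation": [0,0,0],"turn": 0},{"fingers": 3,"translation": [0,0,0],"turn": 0}]}}

```text
t: 22.8
eef_pos: [0.637, 0.2499, 0.0364]
tool_rot: [0.001, 0.708, 0.707, 0.001]
contact_force: [0.6, 0.6, -0.5]
gripper_width: 0.141
```

```bash
python3 ins.py w19 .61 .25
```

```text
[0.637  0.2492 0.0359] yaw 1.5683443629603875 22.85 0.1368444754331634 [-0.1 -0.6 -0.5]
```

View pics/w19g.png

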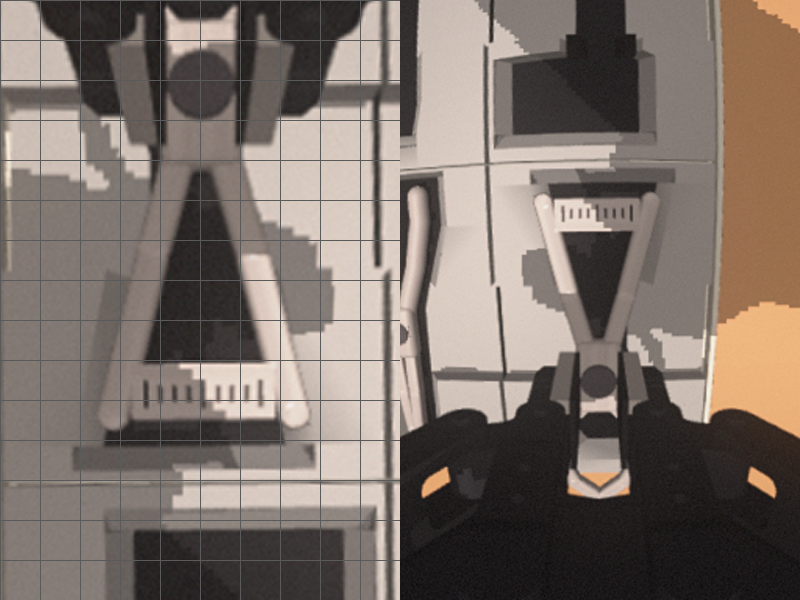

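```bash
python3 - <<'E'
from h import *
im,cal=load("w19")
f=.64
for p,z in (((398,381),.0687),((343,201),.0645),((449,201),.0645)):
    print(unproj("wrist",(p[0]*f,p[1]*f),z,cal).round(4))
E
```

```text
[0.6355 0.2499 0.0687]
[0.578  0.2333 0.0645]
[0.5781 0.2655 0.0645]
```

Emit:
{"fn": "move_arm", "kwargs": {"steps": [{"fingers": 3,"translation": [1.8,1.6,-10],"turn": 0},{"fingers": 3,"translation": [0,0,-15],"turn": 0},{"fingers": 3,"translation": [0,0,-14],"turn": 0},{"fingers": 3,"translation": [0,0,-5],"turn": 0},{"fingers": 3,"translation": [0,0,0],"turn": 0},{"fingers": 3,"translation": [0,0,0],"turn": 0}]}}

```text
t: 23.6
eef_pos: [0.638, 0.2525, -0.0087]
tool_rot: [0.0, 0.707, 0.707, 0.0]
contact_force: [0.7, 0.2, -1.2]
gripper_width: 0.145
```

Emit:
{"fn": "move_arm", "kwargs": {"steps": [{"fingers": 3,"translation": [0,0,-3],"turn": 0},{"fingers": 3,"translation": [0,0,0],"turn": 0},{"fingers": 3,"translation": [0,0,0],"turn": 0}]}}

```text
t: 23.98
eef_pos: [0.6378, 0.2521, -0.012]
tool_rot: [0.0, 0.707, 0.707, 0.0]
contact_force: [-0.1, 0.4, -0.4]
gripper_width: 0.144
```

Emit:
{"fn": "move_arm", "kwargs": {"steps": [{"fingers": 3,"translation": [0,0,-2],"turn": 0},{"fingers": 3,"translation": [0,0,0],"turn": 0}]}}

```text
t: 24.22
eef_pos: [0.6379, 0.2522, -0.0136]
tool_rot: [0.0, 0.707, 0.707, 0.0]
contact_force: [-1.0, -0.3, 2.4]
gripper_width: 0.138
```

Emit:
{"fn": "move_arm", "kwargs": {"steps": [{"fingers": 35,"translation": [0,0,0],"turn": 0},{"fingers": 35,"translation": [0,0,0],"turn": 0},{"fingers": 35,"translation": [0,0,0],"turn": 0},{"fingers": 35,"translation": [0,0,10],"turn": 0},{"fingers": 35,"translation": [0,0,30],"turn": 0},{"fingers": 35,"translation": [0,0,50],"turn": 0},{"fingers": 35,"translation": [0,0,50],"turn": 0},{"fingers": 35,"translation": [0,0,0],"turn": 0}]}}

```text
t: 25.22
eef_pos: [0.6401, 0.2544, 0.1317]
tool_rot: [0.001, 0.707, 0.707, 0.004]
contact_force: [0.9, -0.2, 0.6]
gripper_width: 0.409
```

```bash
python3 ins.py w20 .61 .25
```

```text
[0.6388 0.2531 0.1288] yaw 1.5699819078807549 25.275 0.4103361967617948 [-0.3  0.9 -1.2]
```

View pics/w20b.png

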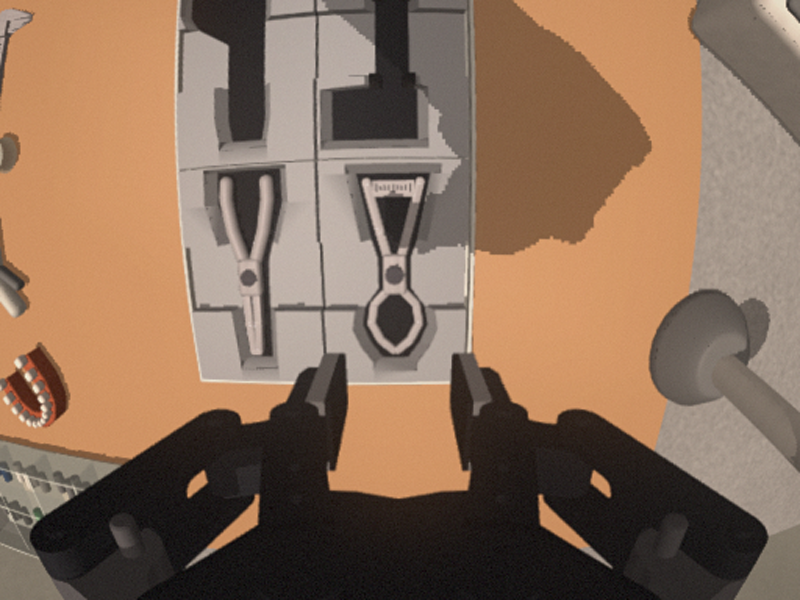

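Both seated. On to the caliper (steel one; grey, on the orange mat, at top-picture pixel (452,305); the brown one at (617,475) is the decoy).

Emit:
{"fn": "move_arm", "kwargs": {"steps": [{"fingers": 35,"translation": [-9,-17,0],"turn": -0.165},{"fingers": 35,"translation": [-9.5,-18,0],"turn": -0.173},{"fingers": 35,"translation": [-9.5,-18,0],"turn": -0.173},{"fingers": 35,"translation": [-9.5,-18,0],"turn": -0.173},{"fingers": 35,"translation": [-9.5,-18,0],"turn": -0.173},{"fingers": 35,"translation": [-9.5,-18,0],"turn": -0.173},{"fingers": 35,"translation": [-9.5,-18,0],"turn": -0.173},{"fingers": 35,"translation": [-9.5,-18,0],"turn": -0.173},{"fingers": 35,"translation": [-9.5,-18,0],"turn": -0.173},{"fingers": 35,"translation": [-9.5,-18,0],"turn": -0.173}]}}

```text
t: 26.52
eef_pos: [0.5419, 0.0721, 0.1247]
tool_rot: [0.0, 0.997, -0.079, -0.001]
contact_force: [0.2, 0.4, -0.5]
gripper_width: 0.411
```

Emit:
{"fn": "move_arm", "kwargs": {"steps": [{"fingers": 35,"translation": [-9.5,-18,0],"turn": -0.173},{"fingers": 35,"translation": [-9.5,-18,0],"turn": -0.173},{"fingers": 35,"translation": [-9.5,-18,0],"turn": -0.173},{"fingers": 35,"translation": [-9.5,-18,0],"turn": -0.173},{"fingers": 35,"translation": [-9.5,-18,0],"turn": -0.173},{"fingers": 35,"translation": [-9.5,-18,0],"turn": -0.173},{"fingers": 35,"translation": [-9.5,-18,0],"turn": -0.173},{"fingers": 35,"translation": [-9.5,-18,0],"turn": -0.173},{"fingers": 35,"translation": [-9,-17,0],"turn": -0.169},{"fingers": 35,"translation": [0,0,0],"turn": 0}]}}

```text
t: 27.78
eef_pos: [0.4567, -0.0891, 0.1251]
tool_rot: [-0.001, -0.658, 0.753, 0.001]
contact_force: [0.1, -0.9, 0.7]
gripper_width: 0.409
```

Emit:
{"fn": "move_arm", "kwargs": {"steps": [{"fingers": 35,"translation": [0,0,-40],"turn": 0},{"fingers": 35,"translation": [0,0,-30],"turn": 0},{"fingers": 35,"translation": [0,0,0],"turn": 0},{"fingers": 35,"translation": [0,0,0],"turn": 0}]}}

```text
t: 28.28
eef_pos: [0.459, -0.0873, 0.0565]
tool_rot: [0.0, -0.659, 0.752, -0.0]
contact_force: [0.2, -0.9, 0.4]
gripper_width: 0.406
```

```bash
sed -i 's/,.0105,.00025/,float(sys.argv[4]) if len(sys.argv)>4 else .0105,.00025/' ins.py; python3 ins.py w21 .46 -.08 .006
```

```text
[ 0.4593 -0.0875  0.0569] yaw 4.5797443996568195 28.325 0.41209663075210445 [-0.1 -0.6  0.5]
```

View pics/w21g.png

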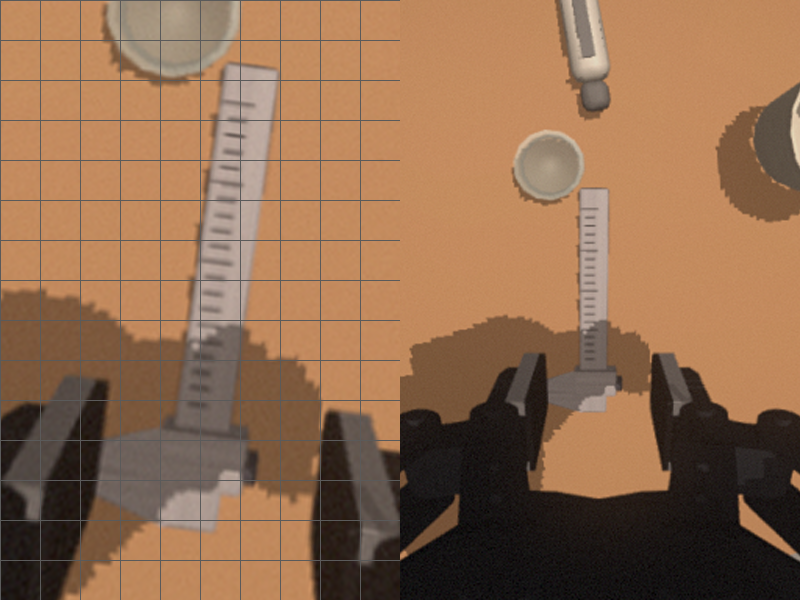

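Emit:
{"fn": "move_arm", "kwargs": {"steps": [{"fingers": 35,"translation": [0,2.2,-40],"turn": 0},{"fingers": 35,"translation": [0,0,-28],"turn": 0},{"fingers": 35,"translation": [0,0,-12],"turn": 0},{"fingers": 35,"translation": [0,0,0],"turn": 0},{"fingers": 35,"translation": [0,0,0],"turn": 0}]}}

```text
t: 28.95
eef_pos: [0.4593, -0.0858, -0.023]
tool_rot: [0.001, -0.658, 0.753, -0.001]
contact_force: [0.7, -0.9, 0.7]
gripper_width: 0.409
```

Emit:
{"fn": "move_arm", "kwargs": {"steps": [{"fingers": 3,"translation": [0,0,0],"turn": 0},{"fingers": 3,"translation": [0,0,0],"turn": 0},{"fingers": 3,"translation": [0,0,0],"turn": 0},{"fingers": 3,"translation": [0,0,0],"turn": 0}], "newtons": 40}}

```text
t: 29.45
eef_pos: [0.459, -0.0858, -0.0231]
tool_rot: [0.001, -0.658, 0.753, -0.001]
contact_force: [-1.2, 0.4, 6.4]
gripper_width: 0.133
```

```bash
python3 sd.py s22 220 130
```

```text
[ 0.459  -0.0858 -0.0231] [-1.03 -0.26  6.65] 0.1331173301119569
```

View pics/s22c.png

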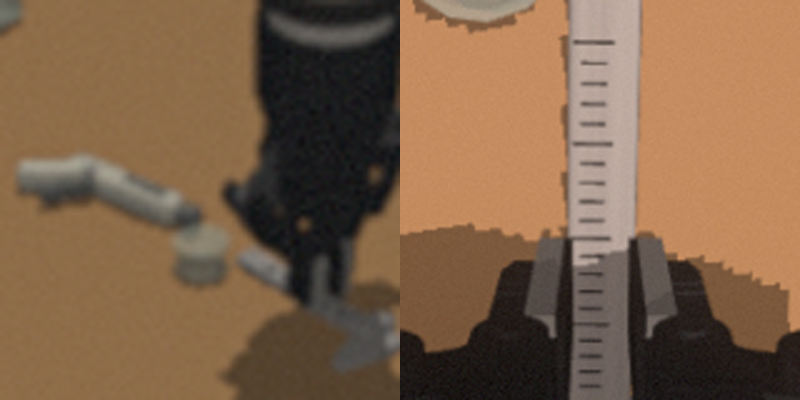

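Emit:
{"fn": "move_arm", "kwargs": {"steps": [{"fingers": 3,"translation": [0,0,0],"turn": 0},{"fingers": 3,"translation": [0,0,20],"turn": 0},{"fingers": 3,"translation": [0,0,50],"turn": 0},{"fingers": 3,"translation": [0,0,50],"turn": 0},{"fingers": 3,"translation": [1.7,17.7,10],"turn": 0.172},{"fingers": 3,"translation": [1.7,17.7,0],"turn": 0.172},{"fingers": 3,"translation": [1.7,17.7,0],"turn": 0.172},{"fingers": 3,"translation": [1.7,17.7,0],"turn": 0.172},{"fingers": 3,"translation": [1.7,17.7,0],"turn": 0.172},{"fingers": 3,"translation": [1.7,17.7,0],"turn": 0.172}], "newtons": 80}}

```text
t: 30.8
eef_pos: [0.4684, 0.0209, 0.1063]
tool_rot: [0.0, 0.945, -0.328, 0.0]
contact_force: [0.2, 0.1, -0.6]
gripper_width: 0.107
```

Emit:
{"fn": "move_arm", "kwargs": {"steps": [{"fingers": 3,"translation": [1.7,17.7,0],"turn": 0.172},{"fingers": 3,"translation": [1.7,17.7,0],"turn": 0.172},{"fingers": 3,"translation": [1.7,17.7,0],"turn": 0.172},{"fingers": 3,"translation": [1.7,17.7,0],"turn": 0.172},{"fingers": 3,"translation": [1.7,17.7,0],"turn": 0.172},{"fingers": 3,"translation": [1.7,17.7,0],"turn": 0.172},{"fingers": 3,"translation": [1.7,17.7,0],"turn": 0.172},{"fingers": 3,"translation": [1.7,17.7,0],"turn": 0.172},{"fingers": 3,"translation": [1.7,17.7,0],"turn": 0.172},{"fingers": 3,"translation": [1.7,17.7,0],"turn": 0.172}]}}

```text
t: 32.05
eef_pos: [0.4855, 0.1977, 0.1062]
tool_rot: [0.0, 0.865, 0.502, 0.0]
contact_force: [-0.6, -1.9, -0.4]
gripper_width: 0.104
```

Emit:
{"fn": "move_arm", "kwargs": {"steps": [{"fingers": 3,"translation": [1.7,17.7,0],"turn": 0.172},{"fingers": 3,"translation": [1.7,17.7,0],"turn": 0.172},{"fingers": 3,"translation": [1.7,17.7,0],"turn": 0.177},{"fingers": 3,"translation": [0,0,-40],"turn": 0},{"fingers": 3,"translation": [0,0,-25],"turn": 0},{"fingers": 3,"translation": [0,0,0],"turn": 0},{"fingers": 3,"translation": [0,0,0],"turn": 0}]}}

```text
t: 32.92
eef_pos: [0.4911, 0.251, 0.042]
tool_rot: [0.0, 0.708, 0.706, 0.001]
contact_force: [-0.6, 0.5, -0.9]
gripper_width: 0.104
```

```bash
python3 ins.py w23 .47 .25
```

```text
[0.4913 0.2512 0.0423] yaw 1.567827168860633 32.975 0.10634027453829693 [ 0.3  1.2 -0.5]
```

View pics/w23g.png

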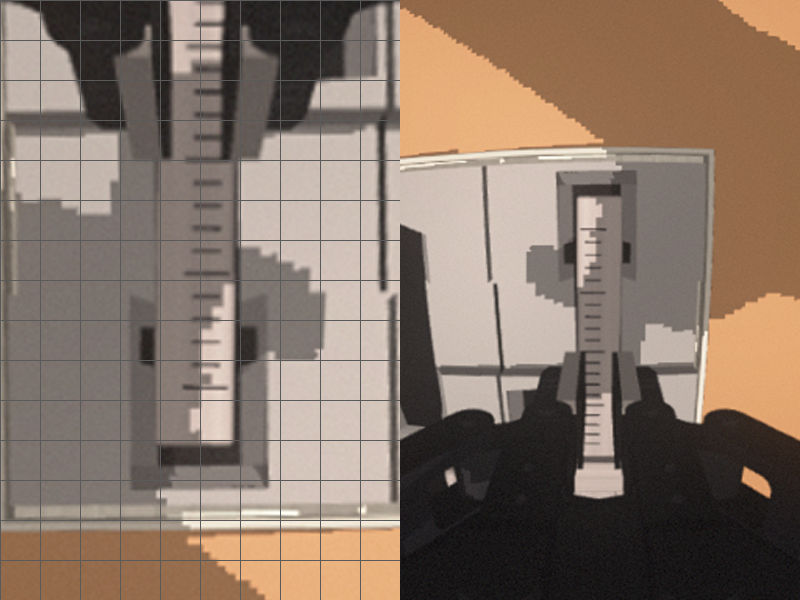

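```bash
python3 - <<'E'
from h import *
im,cal=load("w23")
f=.64
for p,z in (((377,196.5),.0714),((421,196.5),.0714),((398,196.5),.0714),((398.5,440),.0714)):
    print(unproj("wrist",(p[0]*f,p[1]*f),z,cal).round(4))
E
```

```text
[0.4308 0.2449 0.0714]
[0.4309 0.2581 0.0714]
[0.4309 0.2512 0.0714]
[0.5145 0.2511 0.0714]
```

Emit:
{"fn": "move_arm", "kwargs": {"steps": [{"fingers": 3,"translation": [0.8,-1.2,-12],"turn": 0},{"fingers": 3,"translation": [0,0,-15],"turn": 0},{"fingers": 3,"translation": [0,0,-14],"turn": 0},{"fingers": 3,"translation": [0,0,-5],"turn": 0},{"fingers": 3,"translation": [0,0,0],"turn": 0},{"fingers": 3,"translation": [0,0,0],"turn": 0}]}}

```text
t: 33.72
eef_pos: [0.4915, 0.2496, -0.0049]
tool_rot: [0.0, 0.708, 0.706, 0.0]
contact_force: [0.7, -0.7, -1.1]
gripper_width: 0.102
```

Emit:
{"fn": "move_arm", "kwargs": {"steps": [{"fingers": 3,"translation": [0,0,-3],"turn": 0},{"fingers": 3,"translation": [0,0,0],"turn": 0}]}}

```text
t: 33.98
eef_pos: [0.4916, 0.2498, -0.0079]
tool_rot: [-0.0, 0.708, 0.706, 0.0]
contact_force: [1.2, -0.1, -0.1]
gripper_width: 0.1
```

Emit:
{"fn": "move_arm", "kwargs": {"steps": [{"fingers": 3,"translation": [0,0,-3],"turn": 0},{"fingers": 3,"translation": [0,0,0],"turn": 0}]}}

```text
t: 34.22
eef_pos: [0.4916, 0.2498, -0.0111]
tool_rot: [-0.0, 0.708, 0.706, 0.0]
contact_force: [0.9, 1.2, -0.4]
gripper_width: 0.102
```

Emit:
{"fn": "move_arm", "kwargs": {"steps": [{"fingers": 3,"translation": [0,0,-2],"turn": 0},{"fingers": 3,"translation": [0,0,0],"turn": 0}]}}

```text
t: 34.48
eef_pos: [0.4915, 0.2499, -0.0128]
tool_rot: [-0.0, 0.708, 0.706, 0.0]
contact_force: [0.2, 1.3, 3.7]
gripper_width: 0.103
```

```bash
python3 sd.py s24 145 220
```

```text
[ 0.4915  0.2498 -0.0128] [0.47 2.24 3.86] 0.10211749184590077
```

View pics/s24c.png

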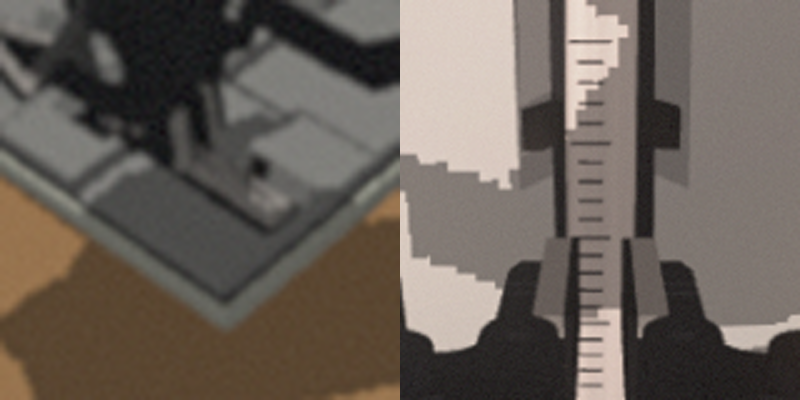

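Emit:
{"fn": "move_arm", "kwargs": {"steps": [{"fingers": 3,"translation": [0,0,-1.5],"turn": 0},{"fingers": 3,"translation": [0,0,0],"turn": 0}]}}

```text
t: 34.83
eef_pos: [0.4916, 0.2499, -0.013]
tool_rot: [0.001, 0.708, 0.706, 0.0]
contact_force: [-3.5, -2.1, 19.3]
gripper_width: 0.104
```

Emit:
{"fn": "move_arm", "kwargs": {"steps": [{"fingers": 3,"translation": [0,0,-1.5],"turn": 0},{"fingers": 3,"translation": [0,0,0],"turn": 0}]}}

```text
t: 35.08
eef_pos: [0.4916, 0.2499, -0.0132]
tool_rot: [0.001, 0.708, 0.706, 0.0]
contact_force: [-8.0, -4.3, 34.8]
gripper_width: 0.105
```

Emit:
{"fn": "move_arm", "kwargs": {"steps": [{"fingers": 3,"translation": [0,0,2.5],"turn": 0},{"fingers": 30,"translation": [0,0,0],"turn": 0},{"fingers": 30,"translation": [0,0,0],"turn": 0},{"fingers": 30,"translation": [0,0,0],"turn": 0},{"fingers": 30,"translation": [0,0,10],"turn": 0},{"fingers": 30,"translation": [0,0,30],"turn": 0},{"fingers": 30,"translation": [0,0,40],"turn": 0},{"fingers": 30,"translation": [0,0,0],"turn": 0}]}}

```text
t: 36.08
eef_pos: [0.4931, 0.251, 0.0697]
tool_rot: [0.001, 0.708, 0.706, 0.003]
contact_force: [-0.8, 0.5, -0.1]
gripper_width: 0.357
```

```bash
python3 sd.py s25 145 205;python3 ins.py w25 .47 .25 .0165
```

```text
[0.4916 0.2492 0.0669] [-0.93  0.34 -1.23] 0.3493004225964466
[0.4911 0.2489 0.0661] yaw 1.5677869373685533 36.225 0.351878860681848 [-1.1 -0.4  0.5]
```

View pics/s25c.png

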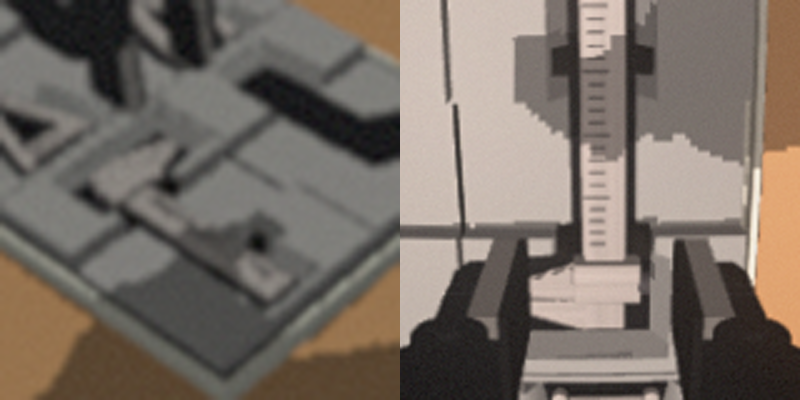

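View pics/w25g.png

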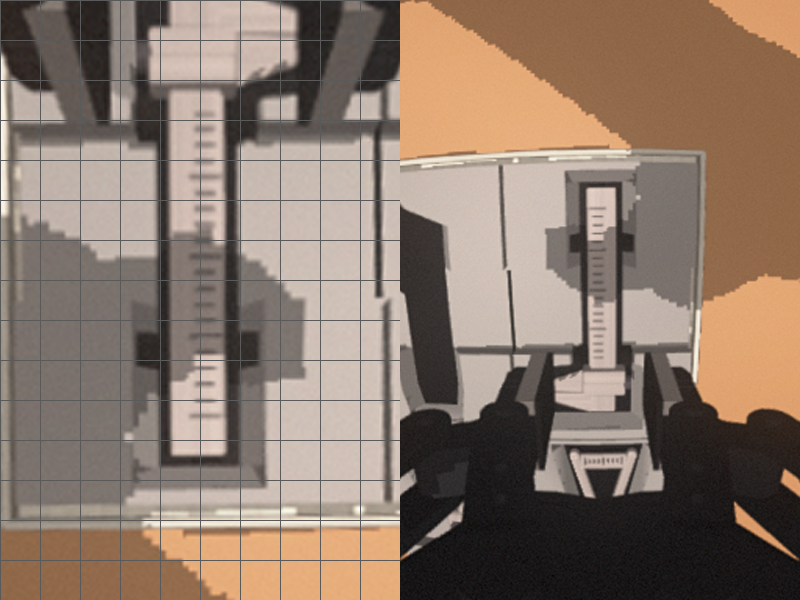

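Emit:
{"fn": "move_arm", "kwargs": {"steps": [{"fingers": 0,"translation": [0,0.7,0],"turn": 0},{"fingers": 0,"translation": [0,0,-30],"turn": 0},{"fingers": 0,"translation": [0,0,-25],"turn": 0},{"fingers": 0,"translation": [0,0,-8],"turn": 0},{"fingers": 0,"translation": [0,0,0],"turn": 0},{"fingers": 0,"translation": [0,0,0],"turn": 0}]}}

```text
t: 36.98
eef_pos: [0.4918, 0.2507, 0.0042]
tool_rot: [0.0, 0.708, 0.706, 0.001]
contact_force: [-0.4, -0.0, 0.1]
gripper_width: 0.001
```

Emit:
{"fn": "move_arm", "kwargs": {"steps": [{"fingers": 0,"translation": [0,0,-3],"turn": 0},{"fingers": 0,"translation": [0,0,0],"turn": 0}]}}

```text
t: 37.22
eef_pos: [0.4915, 0.25, 0.0006]
tool_rot: [0.0, 0.708, 0.706, 0.0]
contact_force: [0.1, -0.6, 0.7]
gripper_width: -0.001
```

Emit:
{"fn": "move_arm", "kwargs": {"steps": [{"fingers": 0,"translation": [0,0,-2],"turn": 0},{"fingers": 0,"translation": [0,0,0],"turn": 0}]}}

```text
t: 37.48
eef_pos: [0.4913, 0.25, -0.0017]
tool_rot: [0.0, 0.708, 0.706, -0.0]
contact_force: [-0.4, 0.2, 0.1]
gripper_width: 0.0
```

Emit:
{"fn": "move_arm", "kwargs": {"steps": [{"fingers": 0,"translation": [0,0,-2],"turn": 0},{"fingers": 0,"translation": [0,0,0],"turn": 0}]}}

```text
t: 37.72
eef_pos: [0.4912, 0.25, -0.0038]
tool_rot: [-0.0, 0.708, 0.706, -0.0]
contact_force: [-0.4, -0.3, -0.4]
gripper_width: 0.003
```

Emit:
{"fn": "move_arm", "kwargs": {"steps": [{"fingers": 0,"translation": [0,0,-2],"turn": 0},{"fingers": 0,"translation": [0,0,0],"turn": 0}]}}

```text
t: 37.98
eef_pos: [0.4913, 0.2501, -0.0058]
tool_rot: [-0.0, 0.708, 0.706, -0.0]
contact_force: [0.4, 0.6, -0.2]
gripper_width: 0.002
```

Emit:
{"fn": "move_arm", "kwargs": {"steps": [{"fingers": 0,"translation": [0,0,-1.5],"turn": 0},{"fingers": 0,"translation": [0,0,0],"turn": 0}]}}

```text
t: 38.22
eef_pos: [0.4913, 0.2501, -0.0072]
tool_rot: [-0.0, 0.708, 0.706, -0.0]
contact_force: [-1.1, -0.2, -0.2]
gripper_width: -0.001
```

Emit:
{"fn": "move_arm", "kwargs": {"steps": [{"fingers": 0,"translation": [0,0,-1],"turn": 0},{"fingers": 0,"translation": [0,0,0],"turn": 0}]}}

```text
t: 38.48
eef_pos: [0.4913, 0.2501, -0.0082]
tool_rot: [-0.0, 0.708, 0.706, -0.0]
contact_force: [0.9, -0.1, 0.1]
gripper_width: -0.001
```

Emit:
{"fn": "move_arm", "kwargs": {"steps": [{"fingers": 0,"translation": [0,0,-1],"turn": 0},{"fingers": 0,"translation": [0,0,0],"turn": 0}]}}

```text
t: 38.72
eef_pos: [0.4913, 0.2501, -0.0092]
tool_rot: [-0.0, 0.708, 0.706, -0.0]
contact_force: [-0.1, 0.1, 0.4]
gripper_width: 0.004
```

Emit:
{"fn": "move_arm", "kwargs": {"steps": [{"fingers": 0,"translation": [0,0,-1],"turn": 0},{"fingers": 0,"translation": [0,0,0],"turn": 0}]}}

```text
t: 38.98
eef_pos: [0.4913, 0.2501, -0.0102]
tool_rot: [-0.0, 0.708, 0.706, -0.0]
contact_force: [-0.2, 0.0, -0.3]
gripper_width: -0.004
```

Emit:
{"fn": "move_arm", "kwargs": {"steps": [{"fingers": 0,"translation": [0,0,-1],"turn": 0},{"fingers": 0,"translation": [0,0,0],"turn": 0}]}}

```text
t: 39.22
eef_pos: [0.4913, 0.2501, -0.0112]
tool_rot: [-0.0, 0.708, 0.706, -0.0]
contact_force: [0.3, 0.7, -0.1]
gripper_width: -0.0
```

```bash
python3 sd.py s26 145 205
```

```text
[ 0.4913  0.2501 -0.0111] [0.47 0.71 0.27] -0.0004655761309321234
```

View pics/s26c.png

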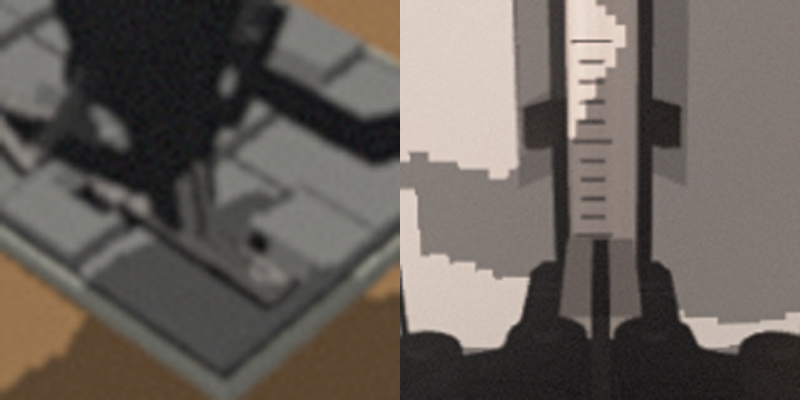

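Emit:
{"fn": "move_arm", "kwargs": {"steps": [{"fingers": 0,"translation": [0,0,-1],"turn": 0},{"fingers": 0,"translation": [0,0,0],"turn": 0}]}}

```text
t: 39.58
eef_pos: [0.4914, 0.2501, -0.0113]
tool_rot: [0.0, 0.708, 0.706, -0.0]
contact_force: [-2.4, -2.6, 9.8]
gripper_width: -0.0
```

Emit:
{"fn": "move_arm", "kwargs": {"steps": [{"fingers": 0,"translation": [0,0,-1],"turn": 0},{"fingers": 0,"translation": [0,0,0],"turn": 0}]}}

```text
t: 39.83
eef_pos: [0.4914, 0.2502, -0.0113]
tool_rot: [0.001, 0.708, 0.706, -0.0]
contact_force: [-4.8, -4.9, 19.8]
gripper_width: -0.001
```

Emit:
{"fn": "move_arm", "kwargs": {"steps": [{"fingers": 0,"translation": [0,0,-1],"turn": 0},{"fingers": 0,"translation": [0,0,0],"turn": 0}]}}

```text
t: 40.08
eef_pos: [0.4914, 0.2502, -0.0114]
tool_rot: [0.001, 0.708, 0.706, -0.0]
contact_force: [-7.4, -7.6, 30.1]
gripper_width: -0.003
```

Emit:
{"fn": "move_arm", "kwargs": {"steps": [{"fingers": 0,"translation": [0,0,20],"turn": 0},{"fingers": 0,"translation": [0,0,50],"turn": 0},{"fingers": 40,"translation": [0,0,50],"turn": 0},{"fingers": 40,"translation": [0,0,20],"turn": -0.108},{"fingers": 40,"translation": [6,-19,0],"turn": -0.17},{"fingers": 40,"translation": [6.4,-19.4,0],"turn": -0.175},{"fingers": 40,"translation": [6.4,-19.4,0],"turn": -0.175},{"fingers": 40,"translation": [6.4,-19.4,0],"turn": -0.175},{"fingers": 40,"translation": [6.4,-19.4,0],"turn": -0.175},{"fingers": 40,"translation": [6.4,-19.4,0],"turn": -0.175}]}}

```text
t: 41.32
eef_pos: [0.5295, 0.1337, 0.1263]
tool_rot: [-0.0, 0.979, 0.203, 0.0]
contact_force: [0.1, 0.2, 0.1]
gripper_width: 0.468
```

Emit:
{"fn": "move_arm", "kwargs": {"steps": [{"fingers": 40,"translation": [6.4,-19.4,0],"turn": -0.175},{"fingers": 40,"translation": [6.4,-19.4,0],"turn": -0.175},{"fingers": 40,"translation": [6.4,-19.4,0],"turn": -0.175},{"fingers": 40,"translation": [6.4,-19.4,0],"turn": -0.175},{"fingers": 40,"translation": [6.4,-19.4,0],"turn": -0.175},{"fingers": 40,"translation": [6.4,-19.4,0],"turn": -0.175},{"fingers": 40,"translation": [6.4,-19.4,0],"turn": -0.175},{"fingers": 40,"translation": [6.4,-19.4,0],"turn": -0.175},{"fingers": 40,"translation": [6.4,-19.4,0],"turn": -0.175},{"fingers": 40,"translation": [6.4,-19.4,0],"turn": -0.175}]}}

```text
t: 42.58
eef_pos: [0.5935, -0.0601, 0.1262]
tool_rot: [-0.0, 0.784, -0.621, -0.0]
contact_force: [-0.0, -0.2, 0.9]
gripper_width: 0.469
```

Emit:
{"fn": "move_arm", "kwargs": {"steps": [{"fingers": 40,"translation": [6.4,-19.4,0],"turn": -0.175},{"fingers": 40,"translation": [0,-19.4,-40],"turn": -0.03},{"fingers": 40,"translation": [0,0,-30],"turn": 0},{"fingers": 40,"translation": [0,0,0],"turn": 0},{"fingers": 40,"translation": [0,0,0],"turn": 0}]}}

```text
t: 43.2
eef_pos: [0.6007, -0.0981, 0.0572]
tool_rot: [-0.001, 0.718, -0.696, 0.0]
contact_force: [0.2, 1.4, 0.3]
gripper_width: 0.466
```

```bash
python3 ins.py w27 .62 -.095 .012
```

```text
[ 0.601  -0.0982  0.0576] yaw -1.5392904602986666 43.25 0.46612344533151334 [0.1 0.2 0.4]
```

View pics/w27g.png

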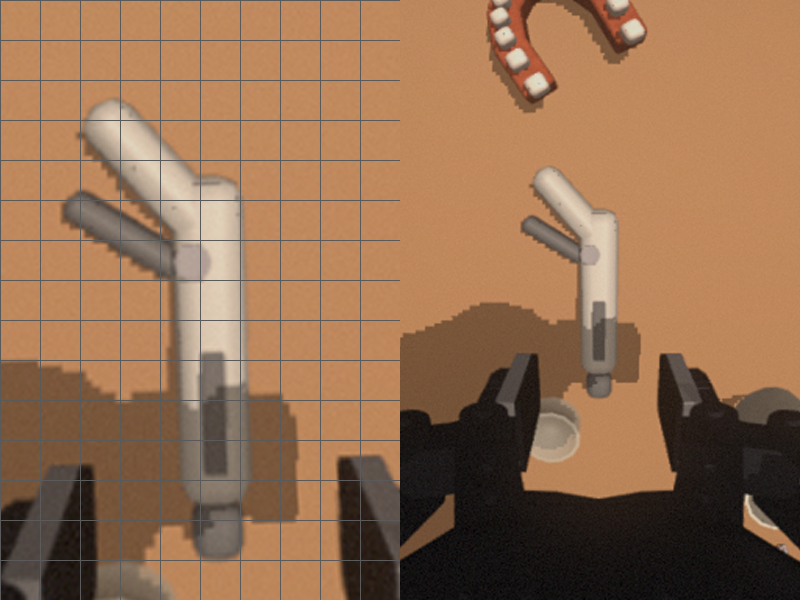

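Emit:
{"fn": "move_arm", "kwargs": {"steps": [{"fingers": 40,"translation": [1,0.3,-40],"turn": 0},{"fingers": 40,"translation": [0,0,-28],"turn": 0},{"fingers": 40,"translation": [0,0,-13],"turn": 0},{"fingers": 40,"translation": [0,0,0],"turn": 0},{"fingers": 40,"translation": [0,0,0],"turn": 0}]}}

```text
t: 43.88
eef_pos: [0.602, -0.0984, -0.0236]
tool_rot: [-0.001, 0.718, -0.696, 0.001]
contact_force: [-0.3, 0.5, 0.2]
gripper_width: 0.467
```

Emit:
{"fn": "move_arm", "kwargs": {"steps": [{"fingers": 5,"translation": [0,0,0],"turn": 0},{"fingers": 5,"translation": [0,0,0],"turn": 0},{"fingers": 5,"translation": [0,0,0],"turn": 0},{"fingers": 5,"translation": [0,0,0],"turn": 0}], "newtons": 40}}

```text
t: 44.38
eef_pos: [0.6017, -0.0985, -0.0238]
tool_rot: [-0.001, 0.718, -0.696, 0.001]
contact_force: [-0.9, -0.1, 6.8]
gripper_width: 0.195
```

```bash
python3 sd.py s28 200 90
```

```text
[ 0.6018 -0.0985 -0.0238] [-1.19 -1.04  7.13] 0.19870966989553301
```

View pics/s28c.png

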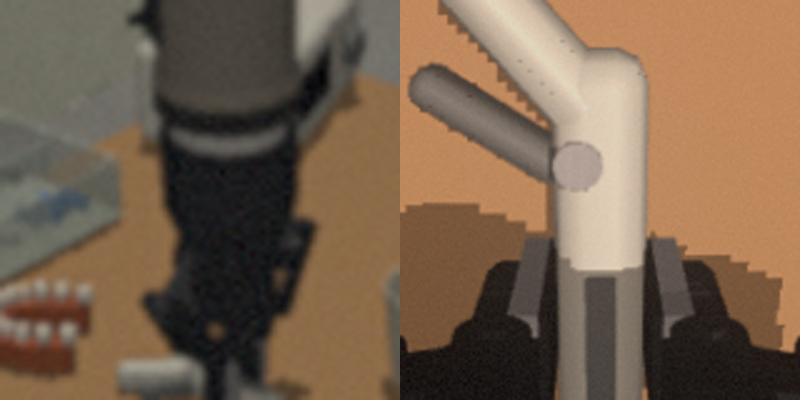

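Emit:
{"fn": "move_arm", "kwargs": {"steps": [{"fingers": 5,"translation": [0,0,0],"turn": 0},{"fingers": 5,"translation": [0,0,20],"turn": 0},{"fingers": 5,"translation": [0,0,50],"turn": 0},{"fingers": 5,"translation": [0,0,50],"turn": 0},{"fingers": 5,"translation": [-5.7,14.2,20],"turn": 0.17},{"fingers": 5,"translation": [-5.7,14.2,0],"turn": 0.173},{"fingers": 5,"translation": [-5.7,14.2,0],"turn": 0.173},{"fingers": 5,"translation": [-5.7,14.2,0],"turn": 0.173},{"fingers": 5,"translation": [-5.7,14.2,0],"turn": 0.173},{"fingers": 5,"translation": [-5.7,14.2,0],"turn": 0.173}], "newtons": 60}}

```text
t: 45.72
eef_pos: [0.5663, -0.0129, 0.1161]
tool_rot: [0.0, 0.969, -0.247, 0.0]
contact_force: [0.5, 0.8, 0.1]
gripper_width: 0.194
```

Emit:
{"fn": "move_arm", "kwargs": {"steps": [{"fingers": 5,"translation": [-5.7,14.2,0],"turn": 0.173},{"fingers": 5,"translation": [-5.7,14.2,0],"turn": 0.173},{"fingers": 5,"translation": [-5.7,14.2,0],"turn": 0.173},{"fingers": 5,"translation": [-5.7,14.2,0],"turn": 0.173},{"fingers": 5,"translation": [-5.7,14.2,0],"turn": 0.173},{"fingers": 5,"translation": [-5.7,14.2,0],"turn": 0.173},{"fingers": 5,"translation": [-5.7,14.2,0],"turn": 0.173},{"fingers": 5,"translation": [-5.7,14.2,0],"turn": 0.173},{"fingers": 5,"translation": [-5.7,14.2,0],"turn": 0.173},{"fingers": 5,"translation": [-5.7,14.2,0],"turn": 0.173}]}}

```text
t: 46.98
eef_pos: [0.5095, 0.1287, 0.1159]
tool_rot: [0.001, 0.817, 0.577, 0.0]
contact_force: [0.1, 0.0, -1.3]
gripper_width: 0.19
```

Emit:
{"fn": "move_arm", "kwargs": {"steps": [{"fingers": 5,"translation": [-5.7,14.2,0],"turn": 0.173},{"fingers": 5,"translation": [-5.7,14.2,0],"turn": 0.172},{"fingers": 5,"translation": [0,0,-40],"turn": 0},{"fingers": 5,"translation": [0,0,-30],"turn": 0},{"fingers": 5,"translation": [0,0,0],"turn": 0},{"fingers": 5,"translation": [0,0,0],"turn": 0}]}}

```text
t: 47.72
eef_pos: [0.499, 0.1575, 0.0464]
tool_rot: [0.001, 0.707, 0.707, 0.001]
contact_force: [0.5, 0.4, -0.4]
gripper_width: 0.195
```

```bash
python3 ins.py w29 .47 .158
```

```text
[0.4992 0.1576 0.0466] yaw 1.569802745067055 47.775 0.1887120035068655 [-1.  -0.2 -1.5]
```

View pics/w29g.png

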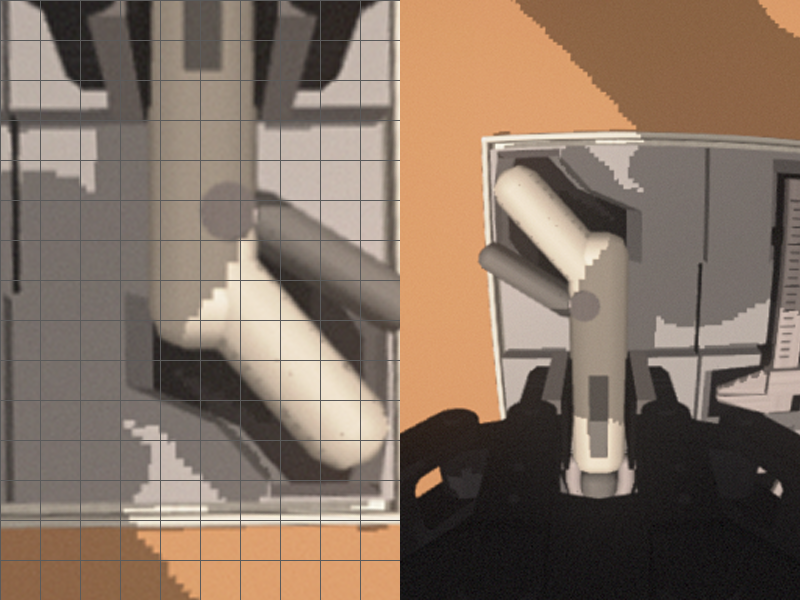

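```bash
python3 - <<'E'
from h import *
im,cal=load("w29")
a=rect(im,cal,.47,.158,.15,.1,.0824,.00025)
for i in range(0,600,40): cv2.line(a,(0,i),(399,i),(90,90,90),1)
for i in range(0,400,40): cv2.line(a,(i,0),(i,599),(90,90,90),1)
it=cv2.imread("pics/top0.png"); b=rect(it,calibration("top"),.47,.158,.15,.1,.0105,.00025,"top")
for i in range(0,600,40): cv2.line(b,(0,i),(399,i),(90,90,90),1)
for i in range(0,400,40): cv2.line(b,(i,0),(i,599),(90,90,90),1)
cv2.imwrite("pics/w29a.png",np.hstack([a,b]))
E
```

```text
(no output)
```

View pics/w29a.png

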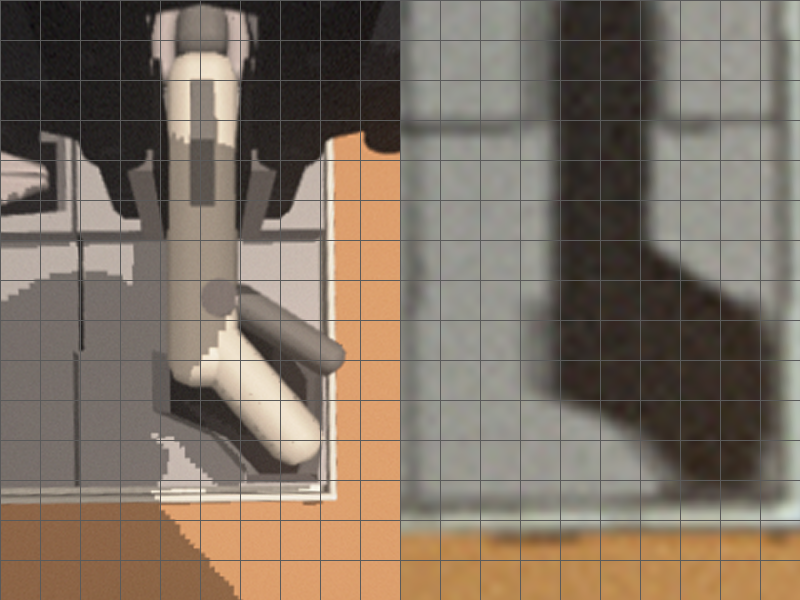

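Emit:
{"fn": "move_arm", "kwargs": {"steps": [{"fingers": 5,"translation": [1.3,0.5,-15],"turn": 0},{"fingers": 5,"translation": [0,0,-18],"turn": 0},{"fingers": 5,"translation": [0,0,-16],"turn": 0},{"fingers": 5,"translation": [0,0,-6],"turn": 0},{"fingers": 5,"translation": [0,0,0],"turn": 0},{"fingers": 5,"translation": [0,0,0],"turn": 0}]}}

```text
t: 48.52
eef_pos: [0.4997, 0.158, -0.0098]
tool_rot: [0.0, 0.707, 0.707, 0.0]
contact_force: [1.3, -0.2, -1.1]
gripper_width: 0.195
```

Emit:
{"fn": "move_arm", "kwargs": {"steps": [{"fingers": 5,"translation": [0,0,-3],"turn": 0},{"fingers": 5,"translation": [0,0,0],"turn": 0}]}}

```text
t: 48.78
eef_pos: [0.4995, 0.1576, -0.013]
tool_rot: [0.0, 0.707, 0.707, 0.0]
contact_force: [0.3, -1.6, -1.6]
gripper_width: 0.191
```

Emit:
{"fn": "move_arm", "kwargs": {"steps": [{"fingers": 5,"translation": [0,0,-2],"turn": 0},{"fingers": 5,"translation": [0,0,0],"turn": 0}]}}

```text
t: 49.02
eef_pos: [0.4997, 0.1577, -0.0138]
tool_rot: [0.001, 0.707, 0.707, -0.0]
contact_force: [-4.5, -2.7, 14.9]
gripper_width: 0.195
```

Emit:
{"fn": "move_arm", "kwargs": {"steps": [{"fingers": 5,"translation": [0,0,1],"turn": 0},{"fingers": 36,"translation": [0,0,0],"turn": 0},{"fingers": 36,"translation": [0,0,0],"turn": 0},{"fingers": 36,"translation": [0,0,0],"turn": 0},{"fingers": 36,"translation": [0,0,15],"turn": 0},{"fingers": 36,"translation": [0,0,40],"turn": 0},{"fingers": 36,"translation": [0,0,50],"turn": 0},{"fingers": 36,"translation": [0,0,50],"turn": 0},{"fingers": 36,"translation": [0,0,0],"turn": 0},{"fingers": 36,"translation": [0,0,0],"turn": 0}]}}

```text
t: 50.28
eef_pos: [0.4993, 0.1573, 0.1411]
tool_rot: [0.0, 0.707, 0.707, -0.0]
contact_force: [-0.4, -0.5, -0.2]
gripper_width: 0.42
```

```bash
python3 - <<'E'
from h import *
im,cal=shot("w30"); print(get_obs()['eef_pos'])
shot("s30","side"); shot("t30","top")
E
```

```text
[0.49884498 0.15715921 0.14040608]
```

View pics/w30b.png

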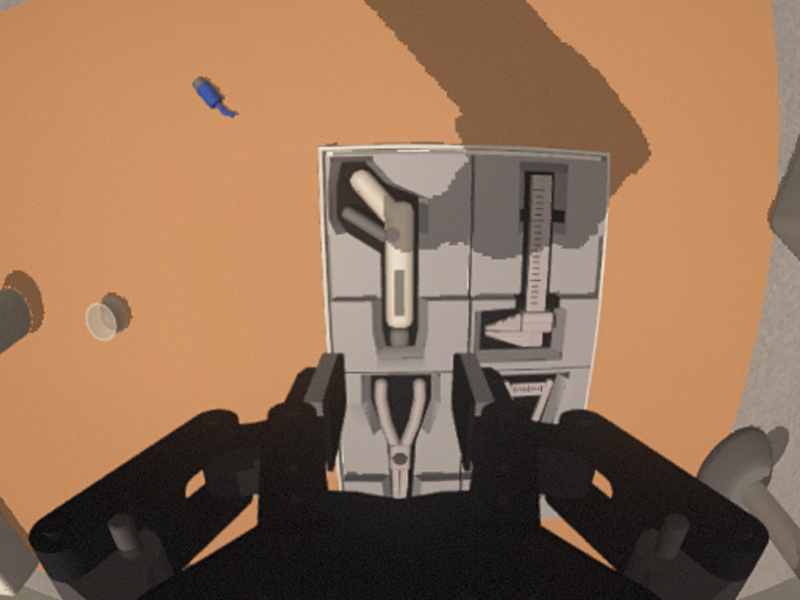

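View pics/s30b.png

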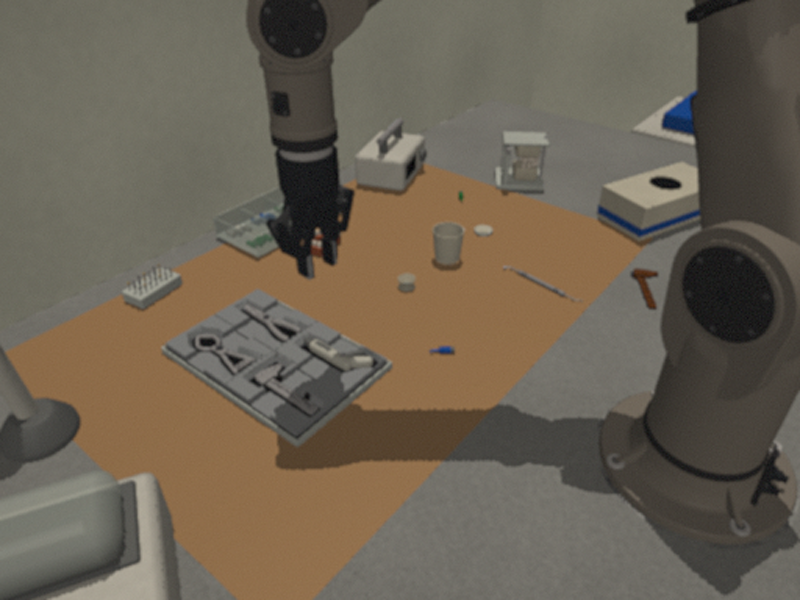

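Emit:
{"fn": "move_arm", "kwargs": {"steps": [{"fingers": 0,"translation": [-20,20,0],"turn": 0},{"fingers": 0,"translation": [-28,27,-40],"turn": 0},{"fingers": 0,"translation": [0,0,-50],"turn": 0},{"fingers": 0,"translation": [0,0,-42],"turn": 0},{"fingers": 0,"translation": [0,0,0],"turn": 0},{"fingers": 0,"translation": [0,0,0],"turn": 0}]}}

```text
t: 51.18
eef_pos: [0.4517, 0.2054, 0.0097]
tool_rot: [-0.0, 0.707, 0.707, 0.0]
contact_force: [0.2, 0.2, -0.3]
gripper_width: 0.001
```

Emit:
{"fn": "move_arm", "kwargs": {"steps": [{"fingers": 0,"translation": [0,0,-4],"turn": 0},{"fingers": 0,"translation": [0,0,-4],"turn": 0},{"fingers": 0,"translation": [0,0,0],"turn": 0},{"fingers": 0,"translation": [0,0,0],"turn": 0}]}}

```text
t: 51.68
eef_pos: [0.4516, 0.2047, 0.0011]
tool_rot: [0.0, 0.707, 0.707, 0.0]
contact_force: [0.1, 0.4, -0.1]
gripper_width: 0.001
```

Emit:
{"fn": "move_arm", "kwargs": {"steps": [{"fingers": 0,"translation": [0,0,-3],"turn": 0},{"fingers": 0,"translation": [0,0,-3],"turn": 0},{"fingers": 0,"translation": [0,0,0],"turn": 0},{"fingers": 0,"translation": [0,0,0],"turn": 0}]}}

```text
t: 52.18
eef_pos: [0.4514, 0.2048, -0.0051]
tool_rot: [-0.0, 0.707, 0.707, -0.0]
contact_force: [-0.4, -0.2, 1.0]
gripper_width: 0.002
```

Emit:
{"fn": "move_arm", "kwargs": {"steps": [{"fingers": 0,"translation": [0,0,-1.5],"turn": 0},{"fingers": 0,"translation": [0,0,0],"turn": 0}]}}

```text
t: 52.42
eef_pos: [0.4514, 0.2047, -0.0067]
tool_rot: [-0.0, 0.707, 0.707, -0.0]
contact_force: [0.8, 0.6, -0.1]
gripper_width: -0.003
```

Emit:
{"fn": "move_arm", "kwargs": {"steps": [{"fingers": 0,"translation": [0,0,-1.5],"turn": 0},{"fingers": 0,"translation": [0,0,0],"turn": 0}]}}

```text
t: 52.68
eef_pos: [0.4516, 0.2048, -0.0073]
tool_rot: [0.001, 0.707, 0.707, -0.0]
contact_force: [-1.9, -1.4, 11.5]
gripper_width: -0.0
```

Emit:
{"fn": "move_arm", "kwargs": {"steps": [{"fingers": 30,"translation": [0,0,30],"turn": 0},{"fingers": 30,"translation": [20,0,60],"turn": 0},{"fingers": 30,"translation": [50,0,60],"turn": 0},{"fingers": 30,"translation": [60,0,50],"turn": 0},{"fingers": 30,"translation": [60,0,40],"turn": 0},{"fingers": 30,"translation": [0,0,0],"turn": 0},{"fingers": 30,"translation": [0,0,0],"turn": 0}]}}

```text
t: 53.55
eef_pos: [0.6101, 0.2048, 0.203]
tool_rot: [-0.0, 0.707, 0.707, -0.001]
contact_force: [-0.1, 0.4, -1.1]
gripper_width: 0.351
```

```bash
python3 - <<'E'
from h import *
im,cal=shot("w31"); print(get_obs()['eef_pos'])
r=rect(im,cal,.565,.205,.32,.22,.017,.0005)
for i in range(0,640,20): cv2.line(r,(0,i),(439,i),(90,90,90),1)
for i in range(0,440,20): cv2.line(r,(i,0),(i,639),(90,90,90),1)
cv2.imwrite("pics/w31r.png",cv2.resize(r,(412,600)))
t=read_camera("top")
for n in ("cup","arch_cast"):
    d=place_of("top",n)[0]; print(n,d['conf'],unproj("top",d['xy'],0))
E
```

```text
[0.60948672 0.20481368 0.20270142]
cup 0.95 [ 0.53735685 -0.19276806  0.        ]
arch_cast 0.58 [ 0.73831605 -0.07287861  0.        ]
```

View pics/w31r.png

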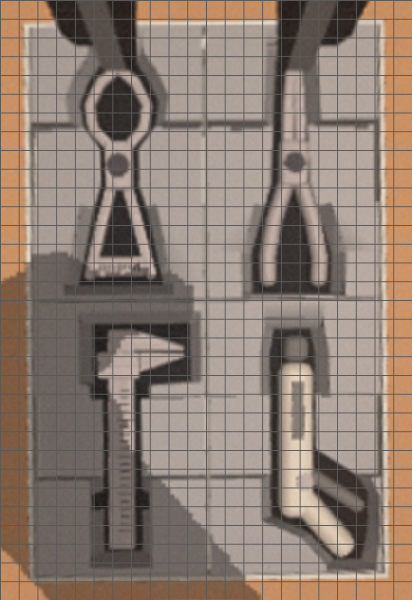

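All four lie in their cut-outs, with dark gaps around them and long axes in line. The cup and cast have not moved beyond measurement noise. Handing in.

```bash
python3 -c "
from station import *
print(hand_in())"
```

```text
the job is handed in; nothing more can be done
None
```

I put the pliers, crown gauge, sliding caliper and capsule gun back in their own inserts and handed the job in at about 54 s. No verdict came back.

- **Choice of caliper:** I took the steel one on the mat (pixel (452,305) in the enlarged first top picture) and left the brown one (617,475) alone.
- **Tray:** The last overhead wrist picture shows each instrument centred in its cut-out, with its long axis along the insert. The pliers, gauge and gun each met the cut-out floor about 10 mm above the height at which I had gripped them on the bench.
- **Caliper seated:** I pushed it down in the fingers, with up to about 35 N at the stop. Pressed again from above with the fingers shut, it did not give at 30 N. The same shut fingers touched the insert's top face 4.0 mm higher, which is right for the beam lying on the floor.
- **Bystanders:** In the last top and side pictures the cup stands, and the cup and cast are within about 5 mm of where they were at first, which is measurement noise.

**What disagreed:**
- **Tool height:** The fingertips stood about 27 mm higher than the reported tool height. My first grasp of the pliers therefore closed above them without touching. I found this in the side view and worked by contact force and that offset from then on.
- **Gripper opening:** The reading came out 1 to 6 mm below the true part width, more so at higher grip force.
- **Caliper pads:** I felt less resistance than the stated 5 to 10 N when lowering the caliper, so I made the probe check from above.

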